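Hang the stirring paddle plumb in its carrier and lock it in

ROBOT

A 6-joint arm with a two-finger parallel gripper is mounted at the origin on a cart in front of the work surface, level with it; the furniture and walls round the work are solid. World frame = base frame: x ahead of the robot, y to its left, z up, the work surface at z = 0. Lengths are in mm, angles in rad, forces in N, time in s.
With the tool pointing down it reaches from about 350 to 875 mm from the base axis. Payload 4.2 kg.
Tool frame: the origin (TCP) lies at the very end of the fingers, on their centre line; the grasp point (between the pads) lies 19 mm behind it (arm.grasp_offset is the distance from the TCP to the grasp point, in mm); z points along the fingers, y is the direction in which the jaws open and shut (so a half turn about z gives the same grasp; the last joint's range is limited). The gripper opens to 85 mm and grips with 20 to 120 N. Pads are 22 mm wide; open, the fingers measure 114 mm over their backs; the gripper's body (76 mm by 85 mm) begins 54 mm behind the grasp point. The pads swing forward as they close: fully open they stand 13 mm farther back than shut.
Start: joints at [1.481, 0.385, 0.008, 0, -1.194, -0.259], TCP at [213.574, 587.355, 231.312] pointing down, gripper open.
Joint ranges: [-3.14, 3.14], [-1.21, 2.06], [-1.07, 1.41], [-3.16, 2.05], [-2.99, -0.16], [-3.1, 3.1]. Speed limits (rad/s): [2.79, 2.79, 3.14, 3.14, 3.14, 3.14].

INTERFACE

Orientations are given as a unit quaternion [x, y, z, w].
In Python, from bench import arm gives the robot as it stands.
- The arm moves only by the tool arm_command, never from a script. Its argument "commands" is one flat list of numbers, 4 for each row, row after row: the shift along the tool's x, y, z in m, then the turn about the tool's z in degrees. In form: [tx, ty, tz, roll, tx, ty, tz, roll, ...]. A call has exactly 5 rows; each row shifts and turns the pose as measured when the row begins, along the tool's axes as they then stand; what a row does not reach is not made up. A row lasts 1/10 s, in which the tool goes at most 50 mm and 8.59 degrees, less where a joint would pass 70% of its speed; a pose out of reach is approached as far as the arm can. A call with a gripper value outside its range is refused whole. "jaw" is the opening, from 0 (shut) to 1 (fully open), set as the call begins (left out, the last holds). The fingers move at their own pace and stop on an object; the grip force is fixed at half the most. Time passes only in rows, so rows that do not move let the fingers close, or fill a call up. It gives the time, the measured TCP pose, the force and the opening at its end, in the units of the state.
- arm.read_state(): the state, without advancing time (a new reading comes with each control period).
- arm.get_image(name): name is "scene" or "side" or "wrist"; returns the picture (420x560x3 uint8, red, green, blue); there is no depth.
- arm.camera_info(name): a dict with "camera_matrix" (3x3 intrinsics, pixels), "k1" (the pictures are not rectified: a ray, as slopes to the right and down, at radius r is drawn at 1 + k1 r^2 times it, then the intrinsics apply), "world_from_camera" (4x4, takes a point from camera to world coordinates). Camera axes: x right, y down, z forward; pixel columns grow to the right and rows downward; lengths in mm; the calibration is good to about 2 mm. A picture is of the moment at which its call begins: read the wrist's pose just before it. camera_info takes no time and is no camera call; for the wrist camera it gives the pose at the moment of the call.
- arm.job_done(): hands the job in, once; it reports no verdict.
Trained networks look in the newest picture that a camera, given by its name, has taken for a name from the list of things; names that differ only in an ending like _2 or _b are one class to them, and where a whole thing is asked for, a point or a joint stands for the part that bears it (a point fixed in the world has none). Each returns a list of dicts, best first, with "confidence" (0 to 1); they miss things now and then, are a little off and sometimes report something else, mostly with a low value. They report only what shows in the picture. A call takes as long as a camera call.
- arm.regions_of(camera, target): "mask" (420x560 bool, what is visible of it).
- arm.place_of(camera, target): "centre" ([x, y, z] in mm, in the coordinates of the camera as it stood for that picture, good to about 4 mm: a listed point, or the origin of a listed thing).
The state is a dict: "clock": time; "joints": joint angles; "joint_vel": joint speeds; "joint_efforts": joint torques, N m; "position": TCP position; "ee_rot": TCP orientation; "contact_force": force on the tool from outside, world axes, zero at the start; "wrist_torque": the same for the moment, N m; "gripper_width": finger opening in mm.
Only numpy, scipy, OpenCV 4.12 (cv2) and the standard library are available. Lean on these libraries where they do the work, as an engineer would, in place of code of your own. Each camera call takes 0.05 s, during which the arm holds its last target.

TASK

The washed stirring paddle on the worktop has to go back beside its twin, in the free right-hand fork of the steel carrier, ready for the autoclave. Pick it up, ease your grip until it swings plumb between your fingers, hold it there plumb and still, away from the carrier, before you take it over, then slide its shaft into the fork, lower its collar fully home in the pocket and let go. Finally lock it in: pull up the sprung black knob beside that fork, turn it until its steel tongue lies across the fork over the collar, and let it drop right down into its notch; leave the weighing bottle, the beaker and the timer where they stand.

Things in the scene. Friction and masses are not known exactly. Their poses are not given: they have to be found in the camera images.
- paddle: Steel paddle, about 0.34 kg, lying almost level, blade down. Origin: underside centre of its collar (26 mm dia, 8 thick). Own +x runs along the shaft to the head (up once hung); y across the blade. Shaft 10 dia, from x=-148 to 48 mm; blade 64 x 40 x 6 at x=-152..-112, screwed to one side. Centre of mass near x=-88. Above x=41 a 17 mm boss with the cross-bar. On the bench: origin 13 mm up.
- paddle_bar_mid (a point): Middle of the square cross-bar through the head, 50 mm from the origin along +x, 14 mm up at the start. Bar 28 mm long along paddle y, 10 mm square, smooth flat ends (friction about 0.5): pinch it end to end. Gripped firmly (60 to 80 N) the paddle hangs far aslant; eased slowly to about 8 N on each end it swings about the bar to within 0.15 rad of plumb; under about 5 N it falls.
- carrier: Fixed steel carrier, about 150 x 300 x 250 mm, two places. Origin on the worktop; +x to its back, +y left; forks open to -x. Free fork at y=-75 mm, right; the left one (y=+75) holds a fixed twin paddle under a fixed locked knob, 75 mm left of it. Forks 16 mm thick; slot 15 mm wide, flared in front; tips 40 mm before the seat. Base 10 mm high, rear posts at x=88, y=-105 and 175.
- seat (a point): Centre of the pocket floor of the free fork, 190 mm above the worktop, where the paddle's origin belongs. Pocket 30 mm wide, 31.5 mm front to back, for the 26 mm collar; its lips are 4 mm high all round: the collar must come in at least 5 mm above the floor, over the front lip, and be lowered. The slot ends so that the shaft stops 1.5 mm behind the centre.
- knob_grip (a point): Middle of the black grip bar of the knob, 75 mm left of and 15 mm before the seat, 217 mm up when down; axis vertical. Bar 40 long, 12 wide, top 226 mm up, lying along the tongue; discs below 209 mm, so pinch it above that. Tongue 13 wide, 4 thick, reaching 87 mm from the axis, underside 9.5 mm above the pocket floor when down: 1.5 mm over a seated collar; a collar not home holds it up.
- knob_turn (a joint): Turn of the knob, rad, counterclockwise seen from above. 0: open, the tongue points at -2.87 rad in the carrier's frame (to the front). 1.30: locked, it points at -1.57 rad (to the right, across the fork). Stops just past both. A pin under the knob sits in a notch at either end, with about 0.05 rad of play, so it turns only when pulled up.
- knob_lift (a joint): How far the knob is pulled up, m: 0 down in a notch, 0.0065 with its pin on the raised track between the notches, stop at 0.012. Pull it up 8 to 10 mm to turn it. The spring presses it down with 5 N at 0 and 9 N at 0.010.
- weigh_bottle: Bystander: small glass weighing bottle with a knob lid, 39 mm dia, 59 high; origin under its centre.
- beaker: Bystander: glass beaker, 66 mm dia, 75 high; origin under its centre.
- timer: Bystander: flat bench timer with four keys, 60 x 66 x 16 mm; origin under its centre.

How it is judged (in metres and radians):
On the way, in this order (a step that is already met when the one before it is completed fails the run):
1. the paddle is held up off the worktop and away from the carrier, hanging plumb and still (angle between paddle's own x axis and vertical below 0.2 rad and angular speed of paddle below 0.5 rad/s and height (world z) of paddle above 0.165 m and contact force between the fingers and paddle above 2 N and horizontal distance between paddle and seat above 0.07 m), for 0.3 s.
2. the collar sits home in the pocket of the free fork and the fingers have let go of the paddle (horizontal distance between paddle and seat below 0.005 m and z of paddle in the frame of seat between -0.004 and 0.0025 m and angle between paddle's own x axis and vertical below 0.12 rad and contact force between the fingers and paddle below 0.1 N), for 0.2 s.
At the end, for the whole second after the job is handed in: The paddle hangs at rest in the free fork, plumb within 0.12 rad, its collar on the pocket floor (within 2.5 mm in height, 5 mm sideways), and the knob is turned to locked (over 1.2 rad) and has dropped into its notch (lift under 1.5 mm) (horizontal distance between paddle and seat below 0.005 m and z of paddle in the frame of seat between -0.004 and 0.0025 m and angle between paddle's own x axis and vertical below 0.12 rad and linear speed of paddle below 0.02 m/s and value of joint knob_turn above 1.2 rad and value of joint knob_lift below 0.0015 m); the robot touches nothing.
It fails at once if the weighing bottle is shoved more than 30 mm or tipped (distance of weigh_bottle from where it was at the start of the episode above 0.03 m or angle between weigh_bottle's own z axis and vertical above 0.4 rad).
It fails at once if the beaker is shoved more than 30 mm or tipped (distance of beaker from where it was at the start of the episode above 0.03 m or angle between beaker's own z axis and vertical above 0.4 rad).
It fails at once if the timer is shoved more than 30 mm or tipped (distance of timer from where it was at the start of the episode above 0.03 m or angle between timer's own z axis and vertical above 0.4 rad).
It also fails if it takes over 53 s, if anything falls off the work surface, if the arm or the gripper's body presses on something with over 40 N, if the wrist force passes 120 N, or if a joint passes its speed limit or range.

## Working session

There is one attempt and no reset: what is moved stays moved. The work goes in short steps, Python scripts to look and compute and a tool call to move; the robot and the scene stay as the last step left them, time stands still between calls to the robot, and variables do not carry over. Pictures are saved under pics/ and viewed, and the job is handed in when it is done.

Besides the shell and the picture viewer there is one more tool, called after "Request:" as name(argument=value, ...) on one line, values as JSON. arm_command: Moves the arm, as the interface text tells. Its arguments: {"type":"object","properties":{"commands":{"type":"array"},"jaw":{"type":"number"}},"required":["commands"]}

```bash
ls; mkdir -p pics
cat > h.py <<'E'
import numpy as np, cv2
from bench import arm
def snap(cam,fn):
    im=arm.get_image(cam); cv2.imwrite('pics/'+fn+'.png',im[:,:,::-1]); return im
def w(cam,pc,T=None):
    T=np.array(arm.camera_info(cam)['world_from_camera']) if T is None else T
    return (T@np.r_[pc,1])[:3]
def proj(cam,P,T=None):
    ci=arm.camera_info(cam);T=np.array(ci['world_from_camera']) if T is None else T
    p=np.linalg.inv(T)@np.r_[P,1];u=p[:2]/p[2];u=u*(1+ci['k1']*(u@u));K=np.array(ci['camera_matrix'])
    return K[:2,:2]@u+K[:2,2]
def ray(cam,uv):
    ci=arm.camera_info(cam);T=np.array(ci['world_from_camera']);K=np.array(ci['camera_matrix'])
    d=np.linalg.solve(K[:2,:2],np.array(uv,float)-K[:2,2]);u=d.copy()
    for _ in range(20):u=d/(1+ci['k1']*(u@u))
    return T[:3,3],T[:3,:3]@np.r_[u,1]
def onz(cam,uv,z):
    o,d=ray(cam,uv);return o+d*(z-o[2])/d[2]
def tri(l):
    A=np.zeros((3,3));b=np.zeros(3)
    for cam,uv in l:
        o,d=ray(cam,uv);d=d/np.linalg.norm(d);M=np.eye(3)-np.outer(d,d);A+=M;b+=M@o
    return np.linalg.solve(A,b)
E
python3 - <<'E'
from h import *
np.set_printoptions(precision=2,suppress=True)
for c in ['scene','side','wrist']:
    snap(c,c+'0');
    ci=arm.camera_info(c);print(c,ci)
    if c=='wrist':T=None
    for t in ['paddle','paddle_bar_mid','seat','carrier','knob_grip','weigh_bottle','beaker','timer']:
        r=arm.place_of(c,t)
        print(t,[(round(x['confidence'],2),w(c,x['centre'])) for x in r[:3]])
print(arm.read_state())
E
```

```text
pics
scene {'camera_matrix': array([[422.37,   0.  , 285.17],
       [  0.  , 422.37, 210.66],
       [  0.  ,   0.  ,   1.  ]]), 'k1': -0.11376799653593596, 'world_from_camera': array([[   0.96,   -0.19,    0.2 ,  322.47],
       [  -0.27,   -0.64,    0.72, -782.66],
       [  -0.01,   -0.75,   -0.67,  843.18],
       [   0.  ,    0.  ,    0.  ,    1.  ]])}
paddle [(0.95, array([ 524.  , -259.72,   14.89]))]
paddle_bar_mid [(0.88, array([ 560.55, -230.2 ,   13.44]))]
seat [(0.79, array([585.44, 103.36, 191.39])), (0.36, array([ 656.42, -149.78,    1.55]))]
carrier [(0.71, array([588.86, 178.48,   1.42]))]
knob_grip [(0.76, array([573.98, 176.98, 218.26]))]
weigh_bottle [(0.61, array([373.01, -82.87,   1.71]))]
beaker [(0.73, array([ 658.1 , -152.25,    0.3 ]))]
timer [(0.58, array([373.92, 143.58,  -1.93])), (0.31, array([ 528.98, -260.09,   12.09]))]
side {'camera_matrix': array([[439.64,   0.  , 280.45],
       [  0.  , 439.64, 209.52],
       [  0.  ,   0.  ,   1.  ]]), 'k1': -0.09573880421990699, 'world_from_camera': array([[   0.99,   -0.08,    0.15,  412.42],
       [  -0.17, 
[... 862 characters left out ...]
d_from_camera': array([[ -0.34,  -0.89,  -0.3 , 290.17],
       [ -0.94,   0.32,   0.11, 558.48],
       [  0.  ,   0.31,  -0.95, 373.45],
       [  0.  ,   0.  ,   0.  ,   1.  ]])}
paddle []
paddle_bar_mid []
seat []
carrier []
knob_grip []
weigh_bottle []
beaker []
timer []
{'clock': 1.35, 'joints': array([ 1.48,  0.38,  0.01,  0.  , -1.19, -0.26]), 'joint_vel': array([-0.,  0.,  0.,  0.,  0., -0.]), 'joint_efforts': array([  0.  , -39.21,  18.86,   4.19,  -0.  ,   0.  ]), 'position': array([213.58, 587.35, 231.33]), 'ee_rot': array([ 0.98, -0.17,  0.  , -0.  ]), 'contact_force': array([ 0.17, -0.08, -0.77]), 'wrist_torque': array([-0.05,  0.06,  0.  ]), 'gripper_width': 85.62585064667222}
```

View images.

View pics/scene0.png

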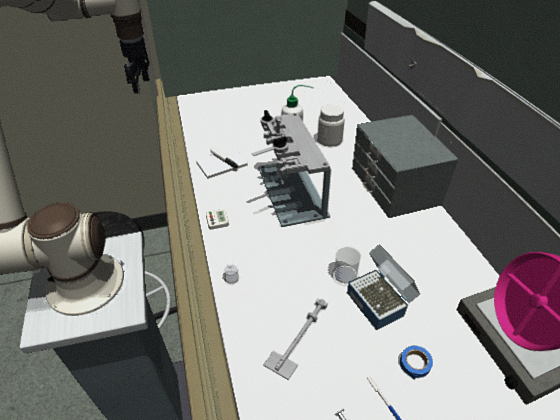

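View pics/side0.png

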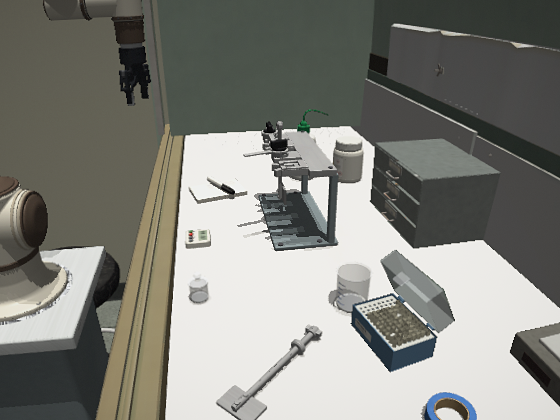

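View pics/wrist0.png

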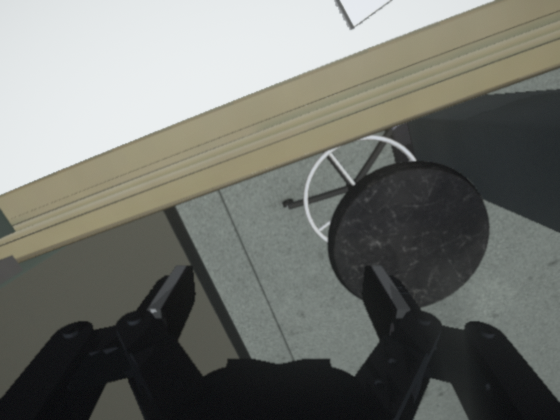

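```bash
cat >> h.py <<'E'
from scipy.spatial.transform import Rotation as R
def yawx(s=None):
    s=s or arm.read_state();X=R.from_quat(s['ee_rot']).as_matrix()[:,0];return np.arctan2(X[1],X[0])
def plan(tgt,yaw,n,p=None,y=None):
    "rows in tool frame; tool z down"
    s=arm.read_state();p=np.array(s['position'] if p is None else p,float);y=yawx(s) if y is None else y
    tgt=np.array(tgt,float);dy=(yaw-y+np.pi)%(2*np.pi)-np.pi
    out=[]
    for i in range(n):
        st=(tgt-p)/n;a=y+dy*i/n
        X=np.array([np.cos(a),np.sin(a),0]);Y=np.array([np.sin(a),-np.cos(a),0])
        out+= [round(float(v),4) for v in (st@X/1000,st@Y/1000,-st[2]/1000)]+[round(float(-np.degrees(dy/n)),1)]
    for k in range(0,n,5): print(out[k*4:k*4+20])
    return out
def st():
    s=arm.read_state();print('t',round(s['clock'],2),'p',np.round(s['position'],1),'yaw',round(yawx(s),3),'j',np.round(s['joints'],2),'F',np.round(s['contact_force'],2),'M',np.round(s['wrist_torque'],3),'w',round(s['gripper_width'],2),'tilt',np.round(R.from_quat(s['ee_rot']).as_matrix()[:,2],3))
    return s
E
python3 - <<'E'
from h import *
st()
plan([400,176,330],-1.35,10)
plan([540,-215,180],-2.48,10,[400,176,330],-1.35)
E
```

```text
t 1.35 p [213.6 587.4 231.3] yaw -0.349 j [ 1.48  0.38  0.01  0.   -1.19 -0.26] F [ 0.17 -0.08 -0.77] M [-0.049  0.058  0.001] w 85.63 tilt [ 0.  0. -1.]
[0.0316, 0.0323, -0.0099, 5.7, 0.0346, 0.029, -0.0099, 5.7, 0.0374, 0.0254, -0.0099, 5.7, 0.0397, 0.0215, -0.0099, 5.7, 0.0417, 0.0174, -0.0099, 5.7]
[0.0432, 0.0132, -0.0099, 5.7, 0.0443, 0.0088, -0.0099, 5.7, 0.045, 0.0043, -0.0099, 5.7, 0.0452, -0.0002, -0.0099, 5.7, 0.0449, -0.0047, -0.0099, 5.7]
[0.0412, -0.0051, 0.015, 6.5, 0.0404, -0.0097, 0.015, 6.5, 0.039, -0.0142, 0.015, 6.5, 0.0372, -0.0185, 0.015, 6.5, 0.0349, -0.0226, 0.015, 6.5]
[0.0321, -0.0264, 0.015, 6.5, 0.0289, -0.0298, 0.015, 6.5, 0.0254, -0.0329, 0.015, 6.5, 0.0215, -0.0355, 0.015, 6.5, 0.0173, -0.0377, 0.015, 6.5]
```

Request:
arm_command(commands=[0.0316,0.0323,-0.0099,5.7,0.0346,0.029,-0.0099,5.7,0.0374,0.0254,-0.0099,5.7,0.0397,0.0215,-0.0099,5.7,0.0417,0.0174,-0.0099,5.7])

```text
clock: 1.85
position: [306.3, 378.4, 278.8]
ee_rot: [0.909, -0.416, 0.001, 0.002]
contact_force: [1.0, 0.6, -0.3]
gripper_width: 85.2
```

Run:
```python
from h import *
st()
```

```text
t 1.85 p [306.3 378.4 278.8] yaw -0.858 j [ 1.23  0.12 -0.24  0.   -1.22 -0.51] F [ 1.    0.58 -0.3 ] M [ 0.063 -0.167 -0.012] w 85.18 tilt [-0.    -0.005 -1.   ]
```

Request:
arm_command(commands=[0.0432,0.0132,-0.0099,5.7,0.0443,0.0088,-0.0099,5.7,0.045,0.0043,-0.0099,5.7,0.0452,0.0,-0.0099,5.7,0.0449,-0.0047,-0.0099,5.7])

```text
clock: 2.35
position: [397.7, 162.2, 333.1]
ee_rot: [0.773, -0.634, 0.002, -0.0]
contact_force: [1.3, 0.5, 0.2]
gripper_width: 85.4
```

Request:
arm_command(commands=[0.0412,-0.0051,0.015,6.5,0.0404,-0.0097,0.015,6.5,0.039,-0.0142,0.015,6.5,0.0372,-0.0185,0.015,6.5,0.0349,-0.0226,0.015,6.5])

```text
clock: 2.85
position: [465.7, -43.4, 262.7]
ee_rot: [-0.555, 0.831, -0.003, 0.01]
contact_force: [0.7, 0.3, -0.8]
gripper_width: 85.4
```

Request:
arm_command(commands=[0.0321,-0.0264,0.015,6.5,0.0289,-0.0298,0.015,6.5,0.0254,-0.0329,0.015,6.5,0.0215,-0.0355,0.015,6.5,0.0173,-0.0377,0.015,6.5])

```text
clock: 3.35
position: [527.2, -251.7, 186.3]
ee_rot: [-0.289, 0.957, -0.001, 0.012]
contact_force: [1.0, 0.6, 1.2]
gripper_width: 85.6
```

Run:
```python
from h import *
np.set_printoptions(precision=2,suppress=True)
st()
snap('wrist','wrist1'); st()
for t in ['paddle','paddle_bar_mid']:
    print(t,[(round(x['confidence'],2),w('wrist',x['centre'])) for x in arm.place_of('wrist',t)[:3]])
r=arm.regions_of('wrist','paddle')
m=r[0]['mask'];print(r[0]['confidence'],m.sum());cv2.imwrite('pics/mask1.png',m*255)
np.save('m1.npy',m); np.save('T1.npy',arm.camera_info('wrist')['world_from_camera'])
```

```text
t 3.35 p [ 527.2 -251.7  186.3] yaw -2.555 j [-0.17  0.34 -0.17 -0.01 -1.03 -0.81] F [1.   0.64 1.24] M [ 0.06 -0.09  0.01] w 85.64 tilt [ 0.02  0.01 -1.  ]
t 3.4 p [ 527.4 -256.1  182.6] yaw -2.563 j [-0.18  0.35 -0.17 -0.01 -1.03 -0.81] F [ 3.92 -3.57 -0.75] M [-0.42 -0.45 -0.05] w 85.23 tilt [ 0.02  0.01 -1.  ]
paddle [(0.93, array([ 523.02, -265.1 ,   11.8 ]))]
paddle_bar_mid [(0.87, array([ 563.44, -232.02,    6.12]))]
0.91 4840[ WARN:0@2.931] global loadsave.cpp:1063 imwrite_ Unsupported depth image for selected encoder is fallbacked to CV_8U.
```

View pics/wrist1.png

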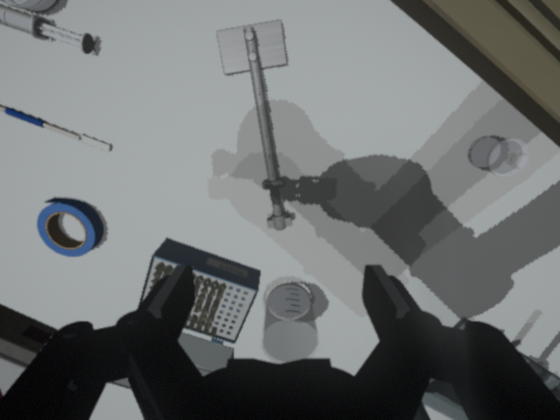

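Run:
```python
from h import *
st()
plan([562.5,-231.5,100],-2.45,4)
```

```text
t 3.55 p [ 526.5 -250.7  185.7] yaw -2.552 j [-0.17  0.34 -0.17 -0.01 -1.04 -0.8 ] F [-0.35 -1.7   0.42] M [-0.014  0.022  0.059] w 85.17 tilt [ 0.021  0.006 -1.   ]
[-0.0101, -0.001, 0.0214, -1.5, -0.0101, -0.0013, 0.0214, -1.5, -0.0101, -0.0015, 0.0214, -1.5, -0.01, -0.0018, 0.0214, -1.5]
```

Request:
arm_command(commands=[-0.0101,-0.001,0.0214,-1.5,-0.0101,-0.0013,0.0214,-1.5,-0.0101,-0.0015,0.0214,-1.5,-0.01,-0.0018,0.0214,-1.5,0,0,0,0])

```text
clock: 4.05
position: [567.9, -225.7, 105.9]
ee_rot: [-0.347, 0.938, -0.004, 0.016]
contact_force: [-0.0, -0.7, -0.5]
gripper_width: 85.1
```

Run:
```python
from h import *
np.set_printoptions(precision=2,suppress=True)
st()
im=snap('wrist','wrist2'); 
for t in ['paddle','paddle_bar_mid']:
    print(t,[(round(x['confidence'],2),w('wrist',x['centre'])) for x in arm.place_of('wrist',t)[:3]])
st()
c=im[120:420,150:410];cv2.imwrite('pics/w2c.png',cv2.resize(c,None,fx=2,fy=2,interpolation=cv2.INTER_CUBIC)[:,:,::-1])
```

```text
t 4.05 p [ 567.9 -225.7  105.9] yaw -2.433 j [-0.12  0.46 -0.21 -0.01 -0.87 -0.74] F [-0.01 -0.69 -0.5 ] M [-0.01  0.09  0.01] w 85.14 tilt [ 0.03  0.   -1.  ]
paddle [(0.59, array([ 525.66, -264.74,   12.09]))]
paddle_bar_mid [(0.94, array([ 566.94, -235.68,   10.81])), (0.25, array([ 526.42, -264.52,   13.12]))]
t 4.2 p [ 569.2 -227.3  109.5] yaw -2.435 j [-0.12  0.46 -0.21 -0.01 -0.87 -0.74] F [-0.06 -0.07  0.6 ] M [-0.02  0.08 -0.01] w 85.24 tilt [ 0.04  0.   -1.  ]
```

View pics/wrist2.png

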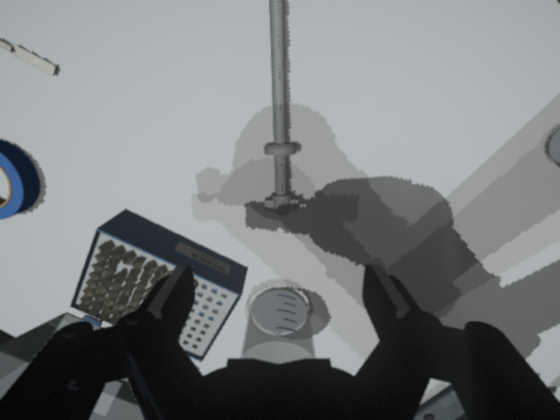

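View pics/w2c.png

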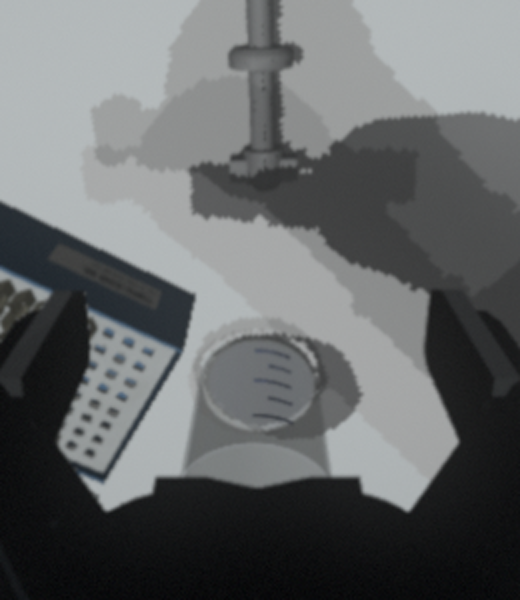

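```bash
cat >> h.py <<'E'
def plan(tgt,yaw,n,p=None,Rm=None,pr=True):
    s=arm.read_state();p=np.array(s['position'] if p is None else p,float);Rm=R.from_quat(s['ee_rot']).as_matrix() if Rm is None else Rm
    y=np.arctan2(Rm[1,0],Rm[0,0]);tgt=np.array(tgt,float);dy=(yaw-y+np.pi)%(2*np.pi)-np.pi
    out=[]
    for i in range(n):
        v=Rm.T@((tgt-p)/n)/1000
        out+=[round(float(x),4) for x in v]+[round(float(-np.degrees(dy/n)),1)]
        Rm=Rm@R.from_rotvec([0,0,-dy/n]).as_matrix()
    if pr:
        for k in range(0,n,5): print(out[k*4:k*4+20])
    return out
E
python3 - <<'E'
from h import *
np.set_printoptions(precision=4,suppress=True)
for i in range(3):
    s=st();print(s['joints'],s['ee_rot'])
    snap('scene','x')
E
```

```text
t 4.2 p [ 569.2 -227.3  109.5] yaw -2.435 j [-0.12  0.46 -0.21 -0.01 -0.87 -0.74] F [-0.06 -0.07  0.6 ] M [-0.017  0.08  -0.014] w 85.24 tilt [ 0.04   0.002 -0.999]
[-0.1197  0.4565 -0.2062 -0.009  -0.869  -0.7388] [-0.346   0.938  -0.0058  0.0189]
t 4.25 p [ 569.2 -227.6  109.7] yaw -2.435 j [-0.12  0.46 -0.21 -0.01 -0.87 -0.74] F [-0.28 -0.11  1.25] M [ 0.006  0.118 -0.058] w 85.37 tilt [ 0.04   0.002 -0.999]
[-0.1202  0.4563 -0.206  -0.0091 -0.8689 -0.7388] [-0.3457  0.9381 -0.0059  0.0192]
t 4.3 p [ 569.1 -227.9  109.7] yaw -2.436 j [-0.12  0.46 -0.21 -0.01 -0.87 -0.74] F [ 0.76 -0.05 -0.19] M [-0.034  0.058  0.029] w 85.74 tilt [ 0.04   0.002 -0.999]
[-0.1207  0.4563 -0.206  -0.0092 -0.8688 -0.7387] [-0.3454  0.9382 -0.0059  0.0193]
```

Run:
```python
from h import *
np.set_printoptions(precision=2,suppress=True)
st()
im=snap('wrist','wrist3')
for t in ['paddle','paddle_bar_mid']:
    for x in arm.place_of('wrist',t)[:1]:
        P=w('wrist',x['centre']);uv=proj('wrist',P);print(t,x['confidence'],P,uv,onz('wrist',uv,13.5))
st()
x0,y0=220,120
c=cv2.resize(im[y0:y0+120,x0:x0+120],None,fx=6,fy=6,interpolation=cv2.INTER_CUBIC)
c=np.clip(c.astype(float)*1.6,0,255).astype(np.uint8)
cv2.imwrite('pics/w3c.png',c[:600,:,::-1])
for n in ['scene','side']:
    i2=cv2.imread('pics/%s0.png'%n)
    u=proj(n,[563,-232,14]).astype(int);print(n,u)
    cv2.imwrite('pics/%s0c.png'%n,cv2.resize(i2[u[1]-50:u[1]+50,u[0]-60:u[0]+60],None,fx=6,fy=6,interpolation=cv2.INTER_CUBIC))
```

```text
t 4.35 p [ 569.  -228.   109.5] yaw -2.436 j [-0.12  0.46 -0.21 -0.01 -0.87 -0.74] F [-0.39 -0.25  0.19] M [-0.01  0.1   0.02] w 85.46 tilt [ 0.04  0.   -1.  ]
paddle 0.84 [ 524.19 -266.06   10.02] [282.88 137.72] [ 523.88 -266.29   13.5 ]
paddle_bar_mid 0.75 [ 562.26 -232.54    9.69] [283.51 198.57] [ 561.3  -233.33   13.5 ]
t 4.5 p [ 568.7 -228.1  108.7] yaw -2.436 j [-0.12  0.46 -0.21 -0.01 -0.87 -0.74] F [-0.13 -0.32 -0.03] M [-0.01  0.03  0.01] w 85.56 tilt [ 0.04  0.   -1.  ]
scene [321 303]
side [313 331]
```

View pics/w3c.png

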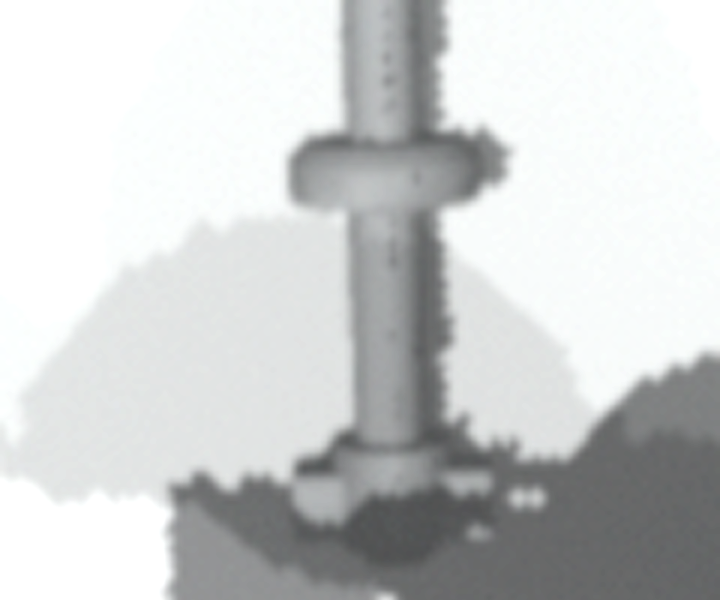

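View pics/scene0c.png

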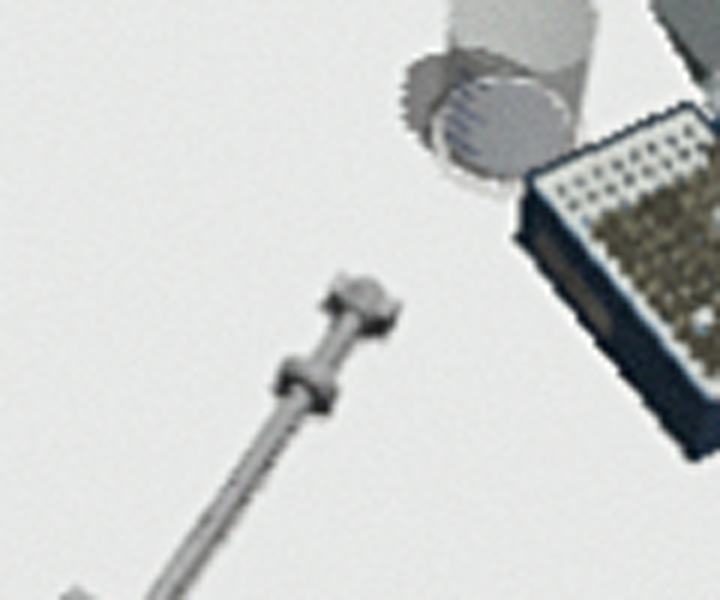

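View pics/side0c.png

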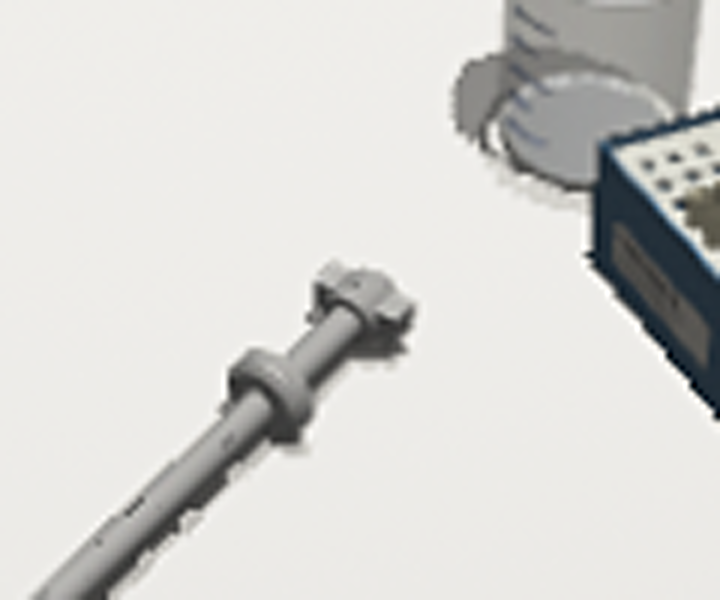

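```bash
python3 - <<'E'
from h import *
np.set_printoptions(precision=2,suppress=True)
print(onz('wrist',(285.3,202),17),onz('scene',(321.3,303.0),17),onz('side',(313.8,329.8),17),tri([('scene',(321.3,303.0)),('side',(313.8,329.8))]))
# shaft direction
a=onz('wrist',(282.5,145),13);print(a)
im=cv2.imread('pics/wrist3.png')
for uv in [(278,0),(280,60),(283,120),(285.3,202)]:print(uv,onz('wrist',uv,15))
print(onz('scene',(287.5+0,337),15))
for n in ['scene','side']:
    r=arm.regions_of(n,'paddle')
    m=r[0]['mask'];ys,xs=np.nonzero(m);P=np.array([onz(n,(x,y),12)[:2] for x,y in zip(xs,ys)])
    c=P.mean(0);u,s,v=np.linalg.svd(P-c);print(n,r[0]['confidence'],len(P),c,np.degrees(np.arctan2(v[0,1],v[0,0])))
E
python3 -c "
import cv2
im=cv2.imread('pics/wrist3.png')[0:200,200:360]
cv2.imwrite('pics/w3d.png',cv2.resize(im,None,fx=3,fy=3))"
```

```text
[ 561.72 -230.98   17.  ] [ 563.36 -231.46   17.  ] [ 563.6  -231.45   17.  ] [ 563.51 -231.38   16.91]
[ 528.24 -262.83   13.  ]
(278, 0) [ 456.21 -328.61   15.  ]
(280, 60) [ 483.46 -303.59   15.  ]
(283, 120) [ 513.48 -274.97   15.  ]
(285.3, 202) [ 562.23 -230.54   15.  ]
[ 461.3  -296.29   15.  ]
scene 0.76 887 [ 460.51 -324.26] -136.7059531759549
side 0.68 1912 [ 463.55 -323.12] -136.62550574155247
```

View pics/w3d.png

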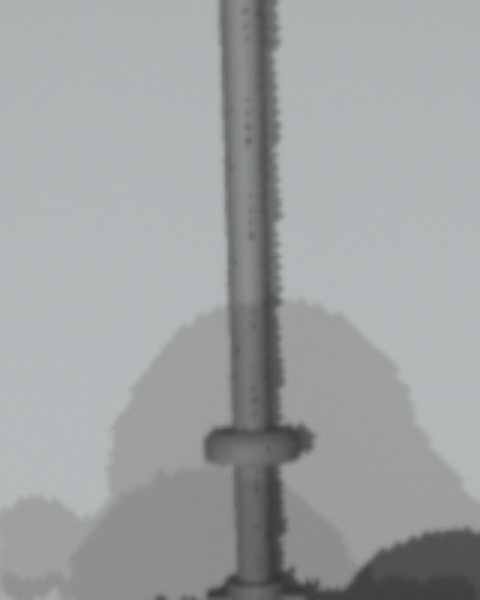

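Run:
```python
from h import *
st()
plan([563,-231.3,40],-2.391,4)
```

```text
t 4.6 p [ 568.6 -228.1  108.2] yaw -2.436 j [-0.12  0.46 -0.21 -0.01 -0.87 -0.74] F [ 0.44  0.32 -0.71] M [0.019 0.052 0.026] w 85.49 tilt [ 0.038  0.003 -0.999]
[0.0021, 0.0007, 0.017, -0.7, 0.0021, 0.0007, 0.017, -0.7, 0.0021, 0.0007, 0.017, -0.7, 0.0021, 0.0008, 0.017, -0.7]
```

Request:
arm_command(commands=[0.0021,0.0007,0.017,-0.7,0.0021,0.0007,0.017,-0.7,0.0021,0.0007,0.017,-0.7,0.0021,0.0008,0.017,-0.7,0,0,0,0])

```text
clock: 5.1
position: [563.8, -232.5, 39.6]
ee_rot: [-0.368, 0.93, -0.007, 0.02]
contact_force: [-1.5, -0.4, -0.1]
gripper_width: 85.3
```

Run:
```python
from h import *
st()
snap('wrist','wrist4')
st()
plan([563,-231.3,4],-2.391,3)
```

```text
t 5.1 p [ 563.8 -232.5   39.6] yaw -2.387 j [-0.13  0.54 -0.28 -0.01 -0.71 -0.68] F [-1.49 -0.39 -0.1 ] M [-0.01   0.096  0.025] w 85.26 tilt [ 0.042  0.002 -0.999]
t 5.15 p [ 565.  -232.7   41. ] yaw -2.386 j [-0.13  0.54 -0.28 -0.01 -0.71 -0.68] F [0.64 0.77 0.96] M [-0.034  0.112  0.045] w 85.4 tilt [ 0.044  0.001 -0.999]
[0.0006, 0.0012, 0.0123, 0.1, 0.0006, 0.0012, 0.0123, 0.1, 0.0006, 0.0012, 0.0123, 0.1]
```

View pics/wrist4.png

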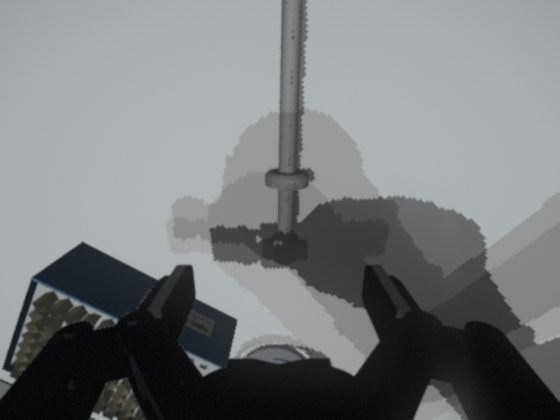

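Run:
```python
from h import *
im=cv2.imread('pics/wrist4.png')
c=cv2.resize(im[150:290,220:350],None,fx=4,fy=4,interpolation=cv2.INTER_CUBIC);cv2.imwrite('pics/w4c.png',np.clip(c*1.8,0,255))
s=st()
for uv in [(285,240),(285,247),(288,180),(292,20)]:print(onz('wrist',uv,17))
Rm=R.from_quat(s['ee_rot']).as_matrix()
b=np.array([563.,-231.3,14]);print(Rm.T@(b-s['position']))
```

```text
t 5.15 p [ 565.  -232.7   41. ] yaw -2.386 j [-0.13  0.54 -0.28 -0.01 -0.71 -0.68] F [0.64 0.77 0.96] M [-0.034  0.112  0.045] w 85.4 tilt [ 0.044  0.001 -0.999]
[ 559.5808837  -234.95761631   17.        ]
[ 563.06954277 -231.62621641   17.        ]
[ 530.93054711 -259.94337399   17.        ]
[ 472.31563181 -313.56565739   17.        ]
[ 1.34245099  3.20959174 26.84348217][ WARN:0@0.526] global loadsave.cpp:1063 imwrite_ Unsupported depth image for selected encoder is fallbacked to CV_8U.
```

View pics/w4c.png

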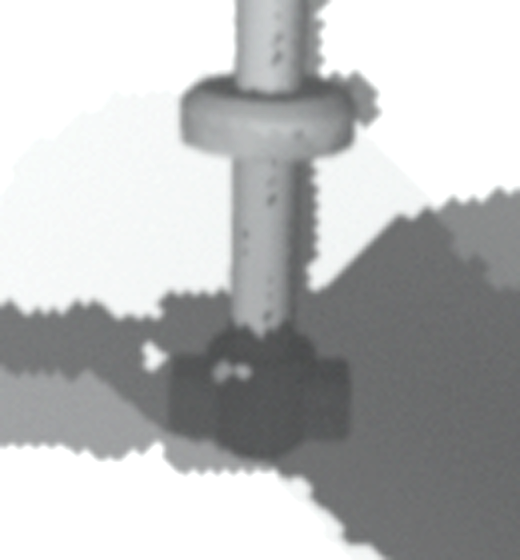

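Run:
```python
from h import *
plan([563.6,-230.9,3.5],-2.393,3)
```

```text
[0.0003, 0.0011, 0.0125, 0.1, 0.0003, 0.0011, 0.0125, 0.1, 0.0003, 0.0011, 0.0125, 0.1]
```

Request:
arm_command(commands=[0.0003,0.0011,0.0125,0.1,0.0003,0.0011,0.0125,0.1,0.0003,0.0011,0.0125,0.1,0,0,0,0,0,0,0,0])

```text
clock: 5.65
position: [565.8, -231.1, 2.7]
ee_rot: [-0.366, 0.93, -0.009, 0.023]
contact_force: [0.3, -0.5, -0.1]
gripper_width: 85.5
```

Run:
```python
from h import *
s=st()
Rm=R.from_quat(s['ee_rot']).as_matrix()
for b in ([563.6,-230.9,14],): print(Rm.T@(np.array(b)-s['position']))
```

```text
t 5.65 p [ 565.8 -231.1    2.7] yaw -2.392 j [-0.13  0.59 -0.31 -0.01 -0.63 -0.69] F [ 0.34 -0.52 -0.14] M [-0.012  0.046 -0.042] w 85.52 tilt [ 0.049 -0.    -0.999]
[  1.0070084    1.26303611 -11.41776757]
```

Request:
arm_command(commands=[0.001,0.0012,0,0,0,0,0,0,0,0,0,0,0,0,0,0,0,0,0,0], jaw=0.2)

```text
clock: 6.15
position: [564.9, -231.1, 4.2]
ee_rot: [-0.366, 0.93, -0.01, 0.024]
contact_force: [-0.5, -0.6, 0.4]
gripper_width: 24.8
```

Run:
```python
from h import *
snap('wrist','wrist5');s=st()
```

```text
t 6.2 p [ 564.9 -231.1    4.1] yaw -2.391 j [-0.13  0.58 -0.31 -0.01 -0.62 -0.69] F [-0.68 -0.81  0.64] M [-0.056  0.219 -0.028] w 24.33 tilt [ 0.051 -0.001 -0.999]
```

View pics/wrist5.png

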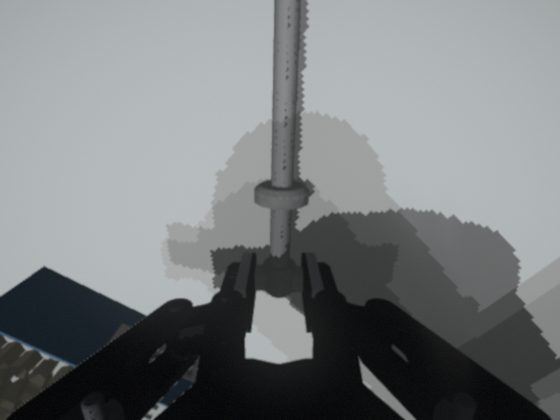

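Request:
arm_command(commands=[0,0,0,0,0,0,0,0,0,0,-0.002,0,0,0,-0.008,0,0,0,-0.01,0], jaw=0.0)

```text
clock: 6.7
position: [562.5, -230.8, 23.3]
ee_rot: [-0.366, 0.93, -0.009, 0.022]
contact_force: [-0.1, -1.1, -1.9]
gripper_width: 23.8
```

Run:
```python
from h import *
snap('wrist','wrist6');s=st()
```

```text
t 6.75 p [ 563.6 -231.1   25.3] yaw -2.392 j [-0.13  0.55 -0.3  -0.01 -0.67 -0.69] F [ 0.29 -0.72 -0.72] M [ 0.044  0.071 -0.   ] w 24.49 tilt [ 0.051 -0.001 -0.999]
```

View pics/wrist6.png

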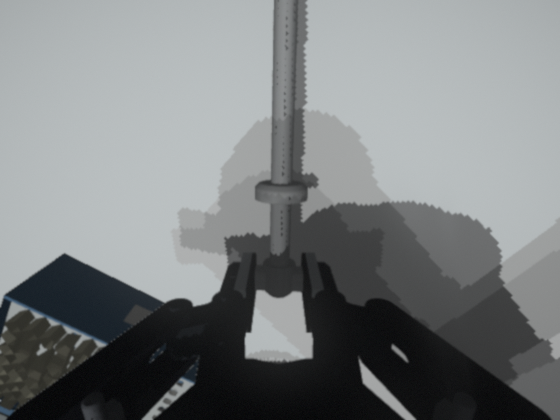

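Run:
```python
from h import *
plan([545,-231,275],-2.39,10)
```

```text
[0.0004, 0.0004, -0.025, -0.0, 0.0004, 0.0004, -0.025, -0.0, 0.0004, 0.0004, -0.025, -0.0, 0.0004, 0.0004, -0.025, -0.0, 0.0004, 0.0004, -0.025, -0.0]
[0.0004, 0.0004, -0.025, -0.0, 0.0004, 0.0004, -0.025, -0.0, 0.0004, 0.0004, -0.025, -0.0, 0.0004, 0.0004, -0.025, -0.0, 0.0004, 0.0004, -0.025, -0.0]
```

Request:
arm_command(commands=[0.0004,0.0004,-0.025,0,0.0004,0.0004,-0.025,0,0.0004,0.0004,-0.025,0,0.0004,0.0004,-0.025,0,0.0004,0.0004,-0.025,0])

```text
clock: 7.25
position: [551.1, -229.3, 151.1]
ee_rot: [-0.364, 0.931, -0.006, 0.022]
contact_force: [0.7, 0.2, -2.3]
gripper_width: 24.3
```

Request:
arm_command(commands=[0.0004,0.0004,-0.028,0,0.0004,0.0004,-0.028,0,0.0004,0.0004,-0.028,0,0.0004,0.0004,-0.028,0,0.0004,0.0004,-0.02,0])

```text
clock: 7.75
position: [539.5, -228.1, 289.2]
ee_rot: [-0.363, 0.932, -0.004, 0.024]
contact_force: [0.0, -0.0, -3.7]
gripper_width: 24.5
```

Run:
```python
from h import *
snap('side','side7');s=st()
```

```text
t 7.8 p [ 540.7 -228.8  293. ] yaw -2.398 j [-0.13  0.26 -0.01 -0.01 -1.25 -0.69] F [ 0.64 -0.06  0.72] M [-0.013 -0.15   0.033] w 24.01 tilt [ 0.053  0.007 -0.999]
```

View pics/side7.png

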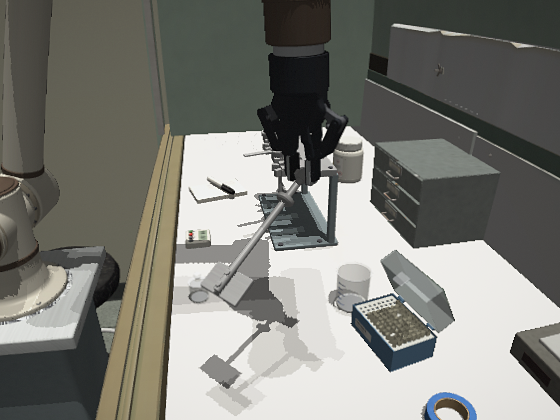

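Request:
arm_command(commands=[0,0,0,0,0,0,0,0,0,0,0,0,0,0,0,0,0,0,0,0], jaw=0.26)

```text
clock: 8.3
position: [538.6, -227.3, 288.5]
ee_rot: [-0.362, 0.932, -0.003, 0.024]
contact_force: [-0.9, 0.6, -2.6]
gripper_width: 24.3
```

Run:
```python
from h import *
st();snap('side','side8');s=st()
```

```text
t 8.3 p [ 538.6 -227.3  288.5] yaw -2.4 j [-0.13  0.26 -0.02 -0.02 -1.24 -0.69] F [-0.88  0.62 -2.61] M [ 0.139 -0.091  0.02 ] w 24.3 tilt [ 0.048  0.011 -0.999]
t 8.35 p [ 538.6 -227.3  288.4] yaw -2.4 j [-0.13  0.26 -0.02 -0.02 -1.24 -0.69] F [ 0.65 -0.51 -3.48] M [ 0.134 -0.091 -0.018] w 24.09 tilt [ 0.048  0.011 -0.999]
```

Request:
arm_command(commands=[0,0,0,0,0,0,0,0,0,0,0,0,0,0,0,0,0,0,0,0], jaw=0.28)

```text
clock: 8.85
position: [538.6, -227.2, 287.2]
ee_rot: [-0.362, 0.932, -0.003, 0.024]
contact_force: [0.1, -0.2, -2.6]
gripper_width: 24.1
```

Run:
```python
from h import *
st();a=snap('side','side9');s=st();b=cv2.imread('pics/side8.png')[:,:,::-1];c=cv2.imread('pics/side7.png')[:,:,::-1]
cv2.imwrite('pics/cmp.png',np.hstack([x[130:330,190:350] for x in (c,b,a)])[:,:,::-1])
```

```text
t 8.85 p [ 538.6 -227.2  287.2] yaw -2.4 j [-0.13  0.26 -0.02 -0.02 -1.24 -0.69] F [ 0.13 -0.19 -2.65] M [ 0.151 -0.14   0.054] w 24.08 tilt [ 0.046  0.012 -0.999]
t 8.9 p [ 538.6 -227.2  287.2] yaw -2.4 j [-0.13  0.26 -0.02 -0.02 -1.24 -0.69] F [ 0.25  0.14 -2.61] M [ 0.167 -0.152  0.044] w 24.01 tilt [ 0.046  0.012 -0.999]
```

View pics/cmp.png

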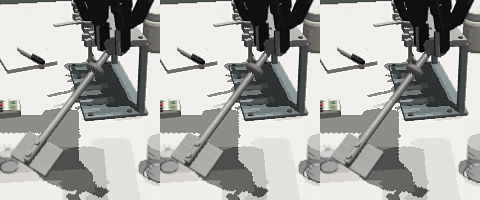

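Request:
arm_command(commands=[0,0,0,0,0,0,0,0,0,0,0,0,0,0,0,0,0,0,0,0], jaw=0.29)

```text
clock: 9.4
position: [538.6, -227.2, 287.4]
ee_rot: [-0.362, 0.932, -0.003, 0.024]
contact_force: [-0.0, 0.5, -3.3]
gripper_width: 24.9
```

Run:
```python
from h import *
st();a=snap('side','side10');s=st();b=cv2.imread('pics/side9.png')[:,:,::-1];c=cv2.imread('pics/side7.png')[:,:,::-1]
cv2.imwrite('pics/cmp2.png',np.hstack([x[130:330,190:350] for x in (c,b,a)])[:,:,::-1])
```

```text
t 9.4 p [ 538.6 -227.2  287.4] yaw -2.4 j [-0.13  0.26 -0.02 -0.02 -1.24 -0.69] F [-0.03  0.49 -3.33] M [ 0.167 -0.068  0.016] w 24.89 tilt [ 0.046  0.012 -0.999]
t 9.45 p [ 538.6 -227.3  287.4] yaw -2.4 j [-0.13  0.26 -0.02 -0.02 -1.24 -0.69] F [-0.56  0.78 -2.54] M [ 0.101 -0.048  0.037] w 24.85 tilt [ 0.046  0.012 -0.999]
```

View pics/cmp2.png

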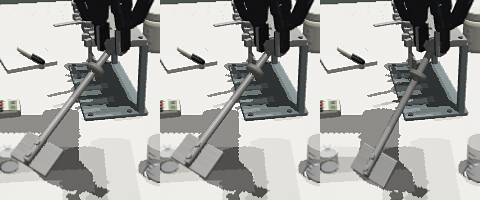

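Request:
arm_command(commands=[0,0,0,0,0,0,0,0,0,0,0,0,0,0,0,0,0,0,0,0], jaw=0.297)

```text
clock: 9.95
position: [538.5, -227.3, 287.4]
ee_rot: [-0.362, 0.932, -0.003, 0.023]
contact_force: [0.1, 0.6, -3.0]
gripper_width: 25.9
```

Run:
```python
from h import *
st();a=snap('side','side11');s=st();b=cv2.imread('pics/side10.png')[:,:,::-1];c=cv2.imread('pics/side7.png')[:,:,::-1]
cv2.imwrite('pics/cmp3.png',np.hstack([x[130:330,190:350] for x in (c,b,a)])[:,:,::-1])
```

```text
t 9.95 p [ 538.5 -227.3  287.4] yaw -2.4 j [-0.13  0.26 -0.02 -0.02 -1.24 -0.69] F [ 0.14  0.62 -3.03] M [ 0.079 -0.093  0.017] w 25.86 tilt [ 0.046  0.011 -0.999]
t 10.0 p [ 538.5 -227.3  287.4] yaw -2.4 j [-0.13  0.26 -0.02 -0.02 -1.24 -0.69] F [ 0.23 -1.01 -2.7 ] M [ 0.155 -0.055 -0.035] w 26.02 tilt [ 0.046  0.011 -0.999]
```

View pics/cmp3.png

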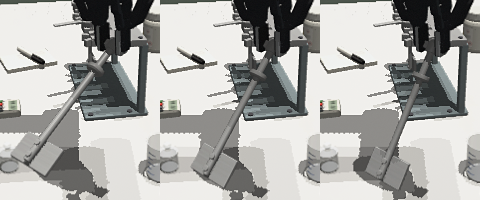

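```bash
cat >> h.py <<'E'
def bar():
    s=arm.read_state();Rm=R.from_quat(s['ee_rot']).as_matrix();return np.array(s['position'])+Rm@[0,0,-11.],Rm
def ptang(th,d):  # point at distance d from bar along the shaft, angle th toward tool +x
    b,Rm=bar();h=Rm[:,0]*[1,1,0];h/=np.linalg.norm(h)
    return b+d*(np.sin(th)*h+np.cos(th)*np.array([0,0,-1]))
def angfit(cam,uv,d):
    ths=np.linspace(-.5,1.3,181);e=[np.linalg.norm(proj(cam,ptang(t,d))-uv) for t in ths];i=int(np.argmin(e));return ths[i],e[i]
E
python3 - <<'E'
from h import *
for uv in [(218,288),(240,278),(253,280)]: print(angfit('side',uv,193))
print(proj('side',ptang(0,193)),proj('side',bar()[0]))
E
```

```text
(np.float64(1.07), np.float64(2.4265590775797894))
(np.float64(0.97), np.float64(20.462736234979705))
(np.float64(0.6699999999999999), np.float64(24.822294902141575))
[299.24447433 287.50318896] [301.13954521 174.26876048]
```

Run:
```python
from h import *
im=cv2.imread('pics/side11.png')
for t in np.arange(0,1.2,.1):
    u=proj('side',ptang(t,193));cv2.circle(im,(int(u[0]),int(u[1])),1,(0,0,255),-1)
cv2.imwrite('pics/s11z.png',cv2.resize(im[140:340,190:390],None,fx=3,fy=3,interpolation=cv2.INTER_CUBIC))
```

```text
(no output)
```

View pics/s11z.png

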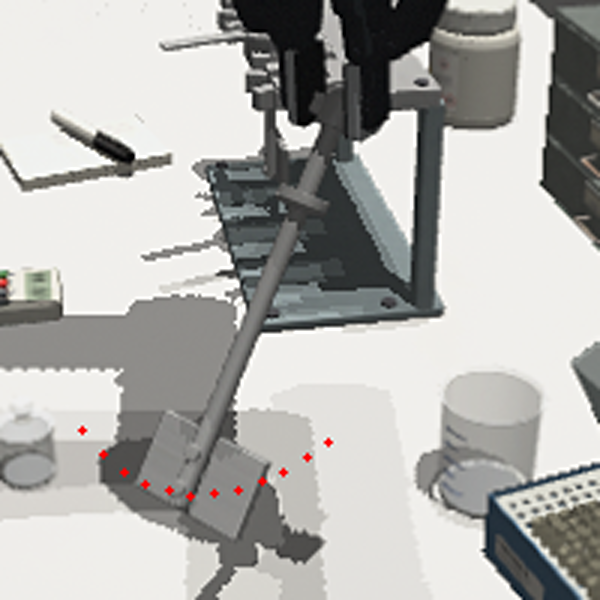

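Request:
arm_command(commands=[0,0,0,0,0,0,0,0,0,0,0,0,0,0,0,0,0,0,0,0], jaw=0.304)

```text
clock: 10.5
position: [538.3, -227.3, 287.4]
ee_rot: [-0.362, 0.932, -0.003, 0.023]
contact_force: [-0.4, 0.3, -3.1]
gripper_width: 25.8
```

```bash
cat >> h.py <<'E'
def look(fn):
    im=snap('side',fn)[:,:,::-1].copy()
    for i,t in enumerate(np.arange(0,1.2,.1)):
        u=proj('side',ptang(t,193));cv2.circle(im,(int(u[0]),int(u[1])),1,(0,0,255) if i%5 else (255,0,0),-1)
    b=proj('side',bar()[0]).astype(int);x0,y0=max(b[0]-110,0),max(b[1]-34,0)
    cv2.imwrite('pics/'+fn+'z.png',cv2.resize(im[y0:y0+200,x0:x0+200],None,fx=3,fy=3,interpolation=cv2.INTER_CUBIC))
E
python3 - <<'E'
from h import *
st();look('side12');st()
E
```

```text
t 10.5 p [ 538.3 -227.3  287.4] yaw -2.4 j [-0.13  0.26 -0.02 -0.02 -1.24 -0.69] F [-0.44  0.3  -3.05] M [ 0.092 -0.047 -0.024] w 25.79 tilt [ 0.045  0.011 -0.999]
t 10.55 p [ 538.3 -227.3  287.3] yaw -2.4 j [-0.13  0.26 -0.02 -0.02 -1.24 -0.69] F [-0.18 -0.42 -2.6 ] M [ 0.013 -0.003  0.013] w 26.02 tilt [ 0.045  0.011 -0.999]
```

View pics/side12z.png

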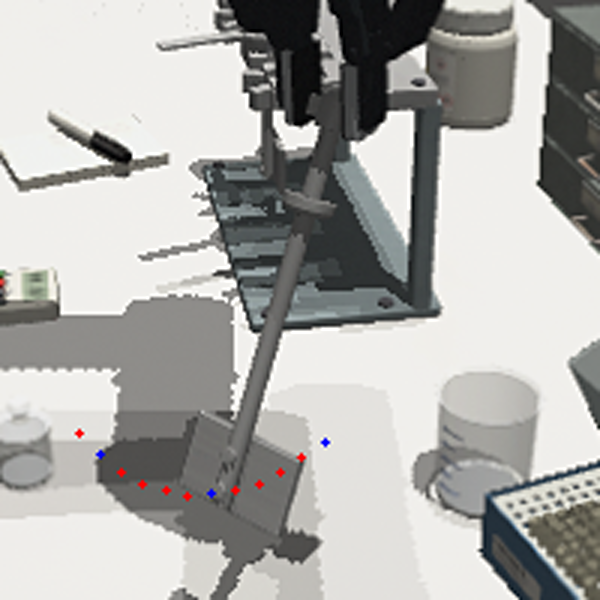

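Request:
arm_command(commands=[0,0,0,0,0,0,0,0,0,0,0,0,0,0,0,0,0,0,0,0], jaw=0.312)

```text
clock: 11.05
position: [538.2, -227.4, 287.3]
ee_rot: [-0.362, 0.932, -0.003, 0.023]
contact_force: [-0.2, 1.1, -2.8]
gripper_width: 26.5
```

Run:
```python
from h import *
st();look('side13');st()
```

```text
t 11.05 p [ 538.2 -227.4  287.3] yaw -2.4 j [-0.13  0.26 -0.02 -0.02 -1.24 -0.69] F [-0.21  1.08 -2.78] M [0.045 0.053 0.032] w 26.53 tilt [ 0.045  0.011 -0.999]
t 11.1 p [ 538.1 -227.5  287.3] yaw -2.4 j [-0.13  0.26 -0.02 -0.02 -1.24 -0.69] F [-0.21 -0.59 -3.39] M [-0.007  0.074  0.03 ] w 26.58 tilt [ 0.044  0.011 -0.999]
```

View pics/side13z.png

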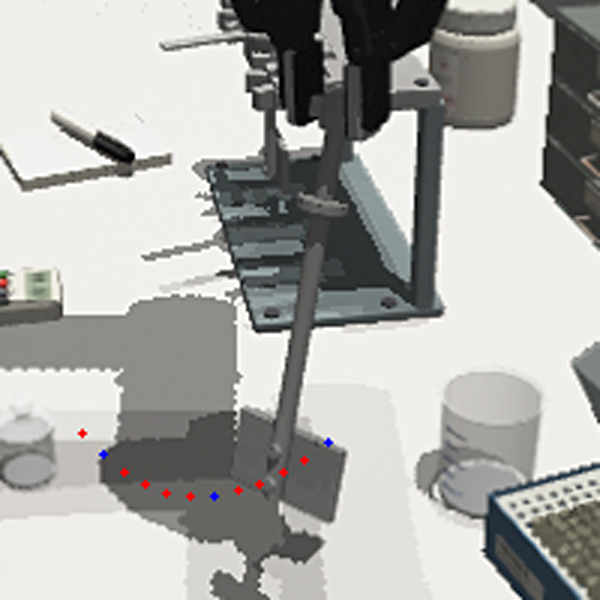

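Request:
arm_command(commands=[0,0,0,0,0,0,0,0,0,0,0,0,0,0,0,0,0,0,0,0], jaw=0.317)

```text
clock: 11.6
position: [538.0, -227.5, 287.3]
ee_rot: [-0.362, 0.932, -0.003, 0.023]
contact_force: [-0.5, -1.1, -3.6]
gripper_width: 27.2
```

Run:
```python
from h import *
st();look('side14');st()
```

```text
t 11.6 p [ 538.  -227.5  287.3] yaw -2.4 j [-0.13  0.26 -0.02 -0.02 -1.24 -0.69] F [-0.46 -1.15 -3.56] M [0.005 0.026 0.003] w 27.16 tilt [ 0.044  0.011 -0.999]
t 11.65 p [ 537.9 -227.5  287.2] yaw -2.4 j [-0.13  0.26 -0.02 -0.02 -1.24 -0.69] F [-0.27  0.95 -2.99] M [ 0.002  0.09  -0.011] w 27.23 tilt [ 0.044  0.011 -0.999]
```

View pics/side14z.png

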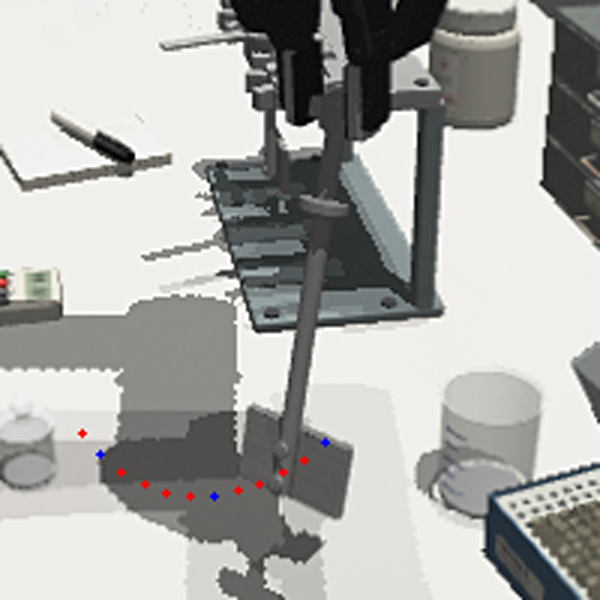

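Request:
arm_command(commands=[0,0,0,0,0,0,0,0,0,0,0,0,0,0,0,0,0,0,0,0], jaw=0.32)

```text
clock: 12.15
position: [537.9, -227.5, 287.2]
ee_rot: [-0.362, 0.932, -0.003, 0.022]
contact_force: [0.3, -0.6, -3.6]
gripper_width: 27.5
```

Run:
```python
from h import *
st();look('side15');st()
```

```text
t 12.15 p [ 537.9 -227.5  287.2] yaw -2.399 j [-0.13  0.26 -0.02 -0.02 -1.24 -0.69] F [ 0.29 -0.58 -3.61] M [0.01  0.082 0.075] w 27.53 tilt [ 0.044  0.011 -0.999]
t 12.2 p [ 537.9 -227.5  287.2] yaw -2.399 j [-0.13  0.26 -0.02 -0.02 -1.24 -0.69] F [-0.03 -0.19 -2.72] M [ 0.     0.107 -0.05 ] w 27.52 tilt [ 0.044  0.011 -0.999]
```

View pics/side15z.png

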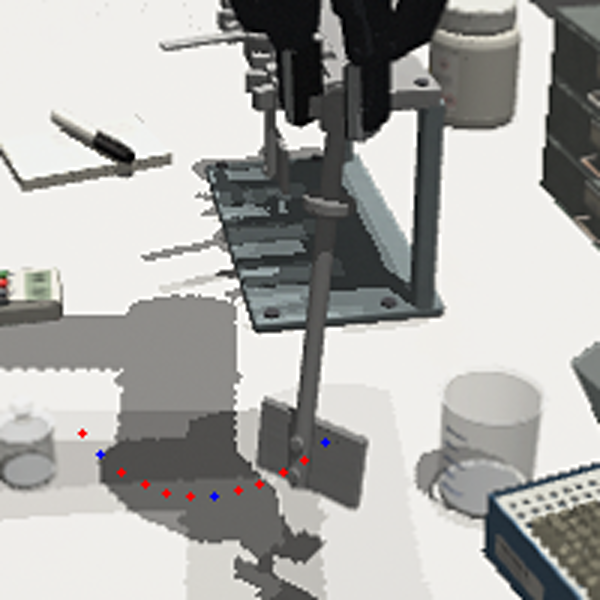

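Request:
arm_command(commands=[0,0,0,0,0,0,0,0,0,0,0,0,0,0,0,0,0,0,0,0], jaw=0.3215)

```text
clock: 12.7
position: [537.8, -227.6, 287.2]
ee_rot: [-0.362, 0.932, -0.003, 0.022]
contact_force: [0.0, 0.2, -3.1]
gripper_width: 27.6
```

Run:
```python
from h import *
st();look('side16');st();snap('scene','scene16')
for c in ['scene','side']:
  for t in ['seat','knob_grip','paddle_bar_mid','paddle']:
    print(c,t,[(round(x['confidence'],2),np.round(w(c,x['centre']),1)) for x in arm.place_of(c,t)[:2]])
```

```text
t 12.7 p [ 537.8 -227.6  287.2] yaw -2.4 j [-0.13  0.26 -0.02 -0.02 -1.24 -0.69] F [ 0.01  0.17 -3.14] M [-0.001  0.095  0.014] w 27.56 tilt [ 0.044  0.011 -0.999]
t 12.75 p [ 537.9 -227.6  287.2] yaw -2.399 j [-0.13  0.26 -0.02 -0.02 -1.24 -0.69] F [ 0.46 -0.34 -2.78] M [ 0.005  0.106 -0.017] w 27.39 tilt [ 0.044  0.011 -0.999]
scene seat [(0.92, array([583.8, 102.6, 187.1]))]
scene knob_grip [(0.65, array([572.3, 179.9, 219.8]))]
scene paddle_bar_mid [(0.69, array([ 540.7, -225.5,  296.2]))]
scene paddle [(0.97, array([ 534.4, -229.1,  242.6]))]
side seat [(0.59, array([589.6,  99. , 191.6]))]
side knob_grip [(0.57, array([572.2, 176.9, 216.8]))]
side paddle_bar_mid [(0.75, array([ 539.6, -229.2,  294.1]))]
side paddle [(0.57, array([ 531.9, -233.1,  246.5]))]
```

View pics/side16z.png

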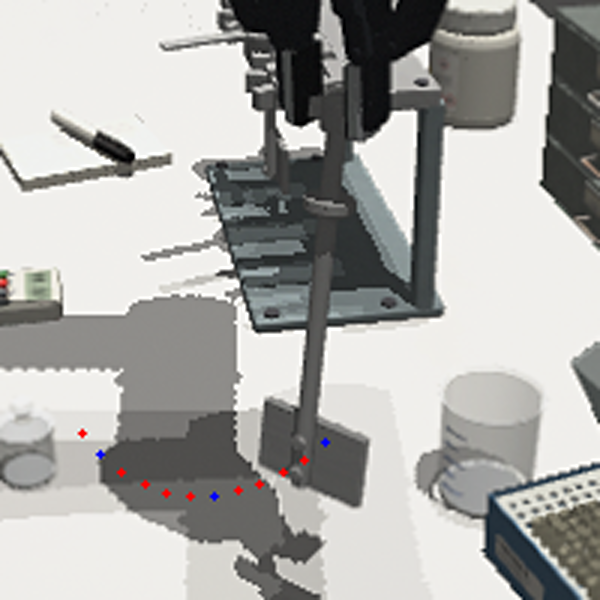

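View pics/scene16.png

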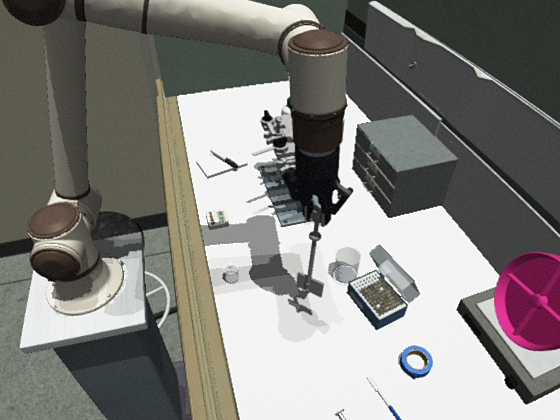

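Run:
```python
from h import *
b=proj('side',bar()[0]).astype(int);o=np.array([b[0]-110,b[1]-34]);print(o,bar()[0])
im=cv2.imread('pics/scene16.png');cv2.imwrite('pics/sc16z.png',cv2.resize(im[170:310,250:390],None,fx=4.2,fy=4.2,interpolation=cv2.INTER_CUBIC))
```

```text
[190 140] [ 537.37353901 -227.69413041  298.24879753]
```

View pics/sc16z.png

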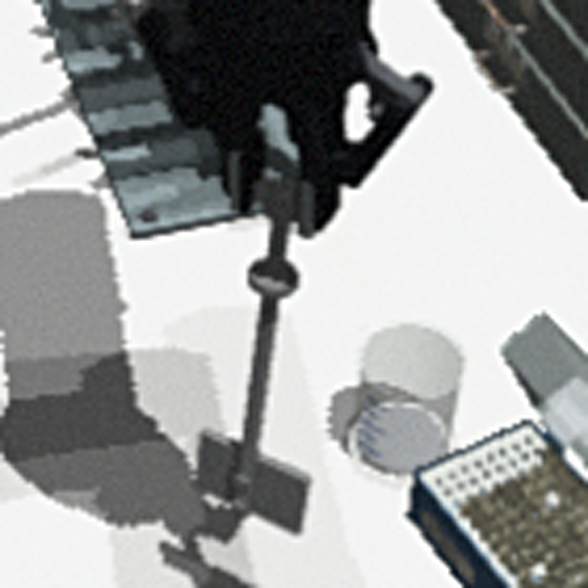

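Run:
```python
from h import *
c=tri([('scene',(315,236.2)),('side',(298.7,209.3))]);e=tri([('scene',(307.3,286)),('side',(289.3,299.3))]);b=bar()[0]
print(c,e,b);d=c-e;print(np.linalg.norm(d),np.hypot(d[0],d[1])/d[2],d/d[2]); d=b-c;print(d/d[2],np.linalg.norm(d))
```

```text
[ 536.80078247 -227.69453464  244.82221818] [ 526.30859626 -221.71718315   80.82744639] [ 537.37353901 -227.69413041  298.24879753]
164.43874201754753 0.07363268802284607 [ 0.06397878 -0.03644843  1.        ]
[1.07204418e-02 7.56606611e-06 1.00000000e+00] 53.4296493692221
```

Run:
```python
from h import *
for n in ['scene','side']:
    u=proj(n,[580,130,195]).astype(int);im=cv2.imread('pics/%s0.png'%n);print(n,u-[40,40])
    for P in [[587,101,190],[574,177,217]]: print(proj(n,P))
    cv2.imwrite('pics/%sf.png'%n,cv2.resize(im[u[1]-40:u[1]+35,u[0]-40:u[0]+50],None,fx=8,fy=8,interpolation=cv2.INTER_CUBIC))
```

```text
scene [245 115]
[291.38292808 162.87009552]
[279.02681795 140.21772061]
side [244 118]
[290.17207004 164.61291002]
[278.359837 142.707712]
```

View pics/scenef.png

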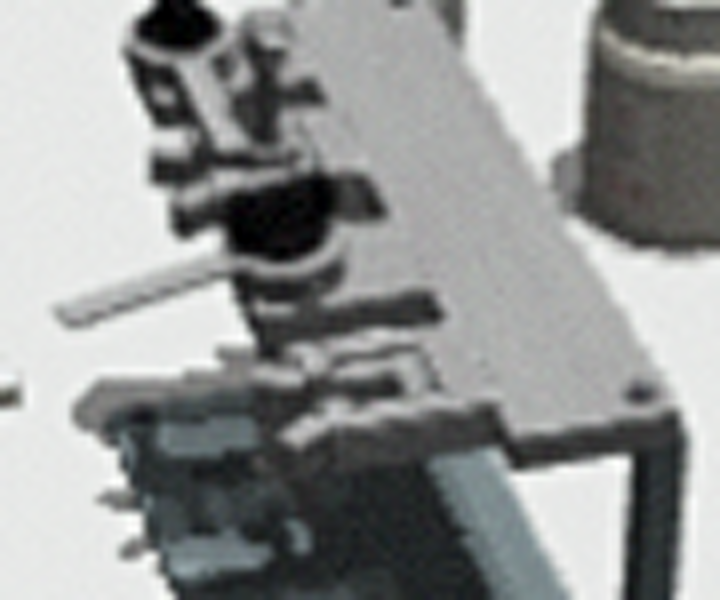

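View pics/sidef.png

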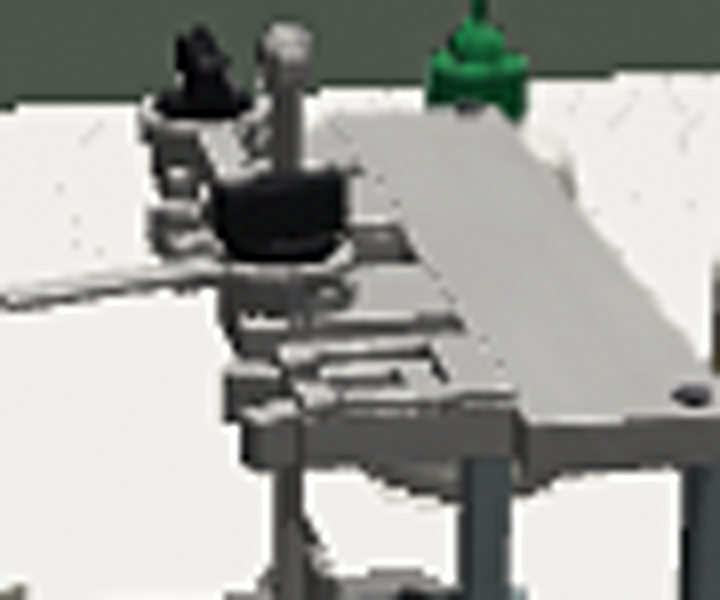

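Run:
```python
from h import *
s=arm.read_state()
plan([500,101,265],-0.02,20)
```

```text
[-0.0097, 0.0134, 0.0012, -6.8, -0.0112, 0.0122, 0.0012, -6.8, -0.0125, 0.0108, 0.0012, -6.8, -0.0137, 0.0092, 0.0012, -6.8, -0.0147, 0.0075, 0.0012, -6.8]
[-0.0155, 0.0057, 0.0012, -6.8, -0.0161, 0.0038, 0.0012, -6.8, -0.0164, 0.0019, 0.0012, -6.8, -0.0165, -0.0001, 0.0012, -6.8, -0.0164, -0.002, 0.0012, -6.8]
[-0.016, -0.004, 0.0012, -6.8, -0.0155, -0.0059, 0.0012, -6.8, -0.0147, -0.0076, 0.0012, -6.8, -0.0136, -0.0093, 0.0012, -6.8, -0.0124, -0.0109, 0.0012, -6.8]
[-0.0111, -0.0123, 0.0012, -6.8, -0.0095, -0.0135, 0.0012, -6.8, -0.0079, -0.0145, 0.0012, -6.8, -0.0061, -0.0154, 0.0012, -6.8, -0.0042, -0.016, 0.0012, -6.8]
```

Request:
arm_command(commands=[0,0,0,0,-0.008,0.01,0.0012,-5,-0.0115,0.0118,0.0012,-6.8,-0.0128,0.0104,0.0012,-6.8,-0.014,0.0088,0.0012,-6.8], jaw=0.2)

```text
clock: 13.7
position: [534.0, -165.5, 282.6]
ee_rot: [-0.564, 0.826, -0.008, 0.021]
contact_force: [0.8, -0.1, -3.0]
gripper_width: 24.4
```

Request:
arm_command(commands=[-0.015,0.007,0.0012,-6.8,-0.0157,0.0052,0.0012,-6.8,-0.0162,0.0033,0.0012,-6.8,-0.0164,0.0014,0.0012,-6.8,-0.0165,-0.0006,0.0012,-6.8])

```text
clock: 14.2
position: [527.4, -79.8, 277.3]
ee_rot: [0.788, -0.615, 0.014, -0.018]
contact_force: [0.1, 0.4, -3.1]
gripper_width: 23.9
```

Request:
arm_command(commands=[-0.0163,-0.0026,0.0012,-6.8,-0.0158,-0.0046,0.0012,-6.8,-0.0151,-0.0064,0.0012,-6.8,-0.0142,-0.0082,0.0012,-6.8,-0.0131,-0.0098,0.0012,-6.8])

```text
clock: 14.7
position: [519.3, 5.5, 272.2]
ee_rot: [0.938, -0.346, 0.019, -0.013]
contact_force: [0.6, 0.6, -2.8]
gripper_width: 24.3
```

Run:
```python
from h import *
st();snap('side','side17')
plan([498,101,265],-0.02,6)
```

```text
t 14.7 p [519.3   5.5 272.2] yaw -0.707 j [ 0.33  0.15 -0.21  0.   -1.16  0.54] F [ 0.57  0.62 -2.79] M [-0.032  0.169  0.   ] w 24.26 tilt [ 0.045  0.01  -0.999]
[-0.0128, -0.0096, 0.0012, -6.5, -0.0117, -0.011, 0.0012, -6.5, -0.0103, -0.0122, 0.0012, -6.5, -0.0089, -0.0133, 0.0012, -6.5, -0.0073, -0.0143, 0.0012, -6.5]
[-0.0056, -0.015, 0.0012, -6.5]
```

View pics/side17.png

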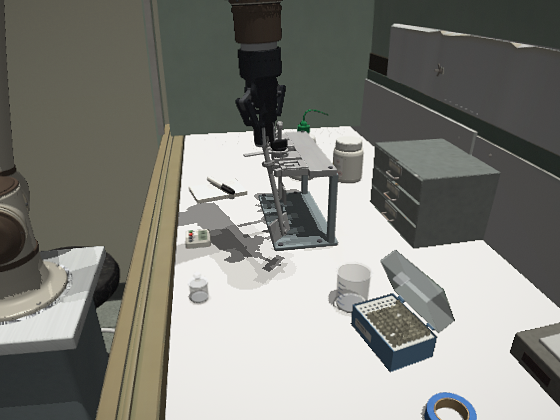

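Request:
arm_command(commands=[-0.0128,-0.0096,0.0012,-6.5,-0.0117,-0.011,0.0012,-6.5,-0.0103,-0.0122,0.0012,-6.5,-0.0089,-0.0133,0.0012,-6.5,-0.0073,-0.0143,0.0012,-6.5])

```text
clock: 15.25
position: [500.3, 86.8, 266.5]
ee_rot: [0.998, -0.058, 0.022, -0.007]
contact_force: [-0.6, -0.3, -2.9]
gripper_width: 24.3
```

Run:
```python
from h import *
st()
plan([500,101,265],-0.02,2)
```

```text
t 15.25 p [500.3  86.8 266.5] yaw -0.117 j [ 0.5   0.13 -0.25  0.01 -1.14  0.95] F [-0.64 -0.28 -2.88] M [-0.055  0.126 -0.002] w 24.26 tilt [ 0.045  0.011 -0.999]
[-0.001, -0.007, 0.0008, -2.8, -0.0007, -0.0071, 0.0008, -2.8]
```

Request:
arm_command(commands=[-0.001,-0.007,0.0008,-2.8,-0.0007,-0.0067,0.0008,-2.8,0,0,0,0,0,0,0,0,0,0,0,0])

```text
clock: 15.75
position: [499.2, 101.9, 265.4]
ee_rot: [1.0, -0.008, 0.022, -0.006]
contact_force: [-0.2, -1.4, -1.7]
gripper_width: 24.1
```

Run:
```python
from h import *
st();snap('wrist','wrist18');st()
for t in ['seat','knob_grip','carrier','paddle']:
    print(t,[(round(x['confidence'],2),np.round(w('wrist',x['centre']),1),np.round(proj('wrist',w('wrist',x['centre'])),1)) for x in arm.place_of('wrist',t)[:2]])
snap('side','side18');st()
```

```text
t 15.75 p [499.2 101.9 265.4] yaw -0.016 j [ 0.53  0.14 -0.25  0.01 -1.14  1.02] F [-0.24 -1.44 -1.73] M [-0.02   0.203 -0.009] w 24.15 tilt [ 0.045  0.011 -0.999]
t 15.8 p [499.2 101.8 265.4] yaw -0.016 j [ 0.53  0.14 -0.25  0.01 -1.14  1.02] F [-0.83  0.42 -2.22] M [-0.038  0.216  0.035] w 24.34 tilt [ 0.045  0.011 -0.999]
seat [(0.87, array([592.2,  98.6, 189.5]), array([280.3,  99.8])), (0.2, array([374.5, -83.3,   1.9]), array([402.5, 260.7]))]
knob_grip [(0.89, array([575.1, 176. , 216.3]), array([160.3, 126.7])), (0.39, array([369.9, 137.5,  -2.7]), array([257.8, 263.6]))]
carrier [(0.62, array([582. , 172.3,   0.8]), array([226.4, 120.9]))]
paddle [(0.63, array([505. , 100.5, 220.5]), array([279.4, 230.5]))]
t 16.05 p [499.2 102.  265.3] yaw -0.016 j [ 0.53  0.14 -0.25  0.01 -1.14  1.02] F [ 0.04 -0.8  -3.15] M [-0.046  0.242 -0.018] w 24.25 tilt [ 0.045  0.011 -0.999]
```

View pics/wrist18.png

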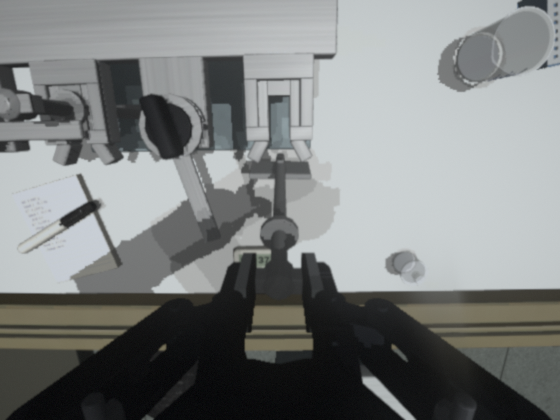

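View pics/side18.png

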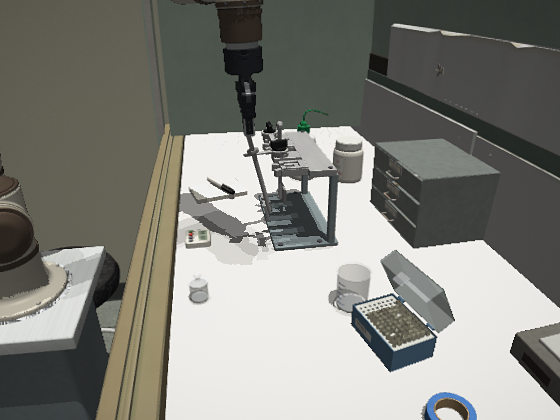

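Run:
```python
from h import *
im=cv2.imread('pics/wrist18.png')
c=cv2.resize(im[40:180,140:330],None,fx=4.2,fy=4.2,interpolation=cv2.INTER_CUBIC);c=np.clip(c*1.2,0,255);cv2.imwrite('pics/w18z.png',c)
```

```text
[ WARN:0@0.612] global loadsave.cpp:1063 imwrite_ Unsupported depth image for selected encoder is fallbacked to CV_8U.
```

View pics/w18z.png

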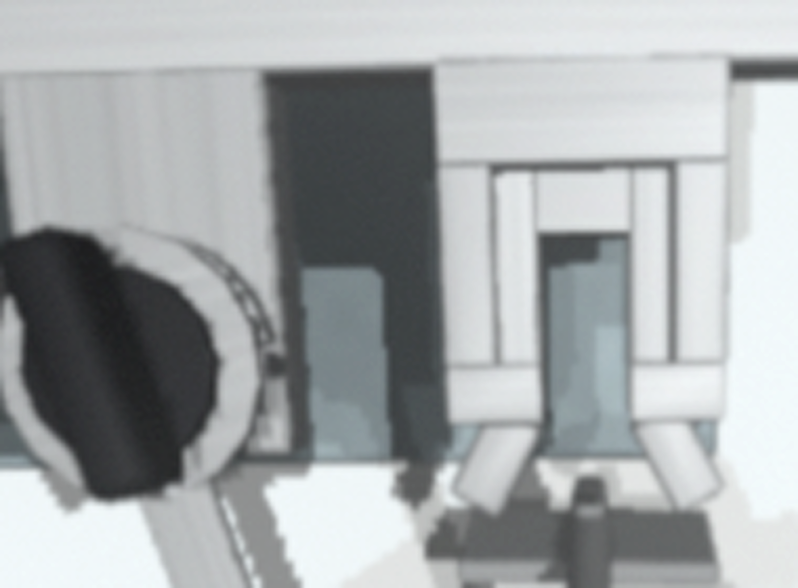

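```bash
python3 - <<'E'
from h import *
np.set_printoptions(precision=1,suppress=True)
f=lambda x,y:(140+x/4.2,40+y/4.2)
for nm,x,y,z in [('pBL',495,166,192),('pBR',674,166,192),('pFL',500,362,192),('pFR',670,362,192),('sBL',541,233,190),('sBR',628,233,190),('sFL',546,415,190),('sFR',631,415,190),('foL',447,420,194),('foR',723,420,194),('fbL',436,62,190),('fbR',727,58,190),('knob',93,365,226)]:
    print(nm,onz('wrist',f(x,y),z))
b,Rm=bar();print(b, Rm)
# collar in image
print(proj('wrist',b),[ (t,proj('wrist',ptang(t,50)),proj('wrist',ptang(t,190))) for t in (0,.1,.15,.2,.25)])
E
python3 -c "
import cv2
im=cv2.imread('pics/wrist18.png')[140:300,220:340]
cv2.imwrite('pics/w18y.png',cv2.resize(im,None,fx=3.7,fy=3.7,interpolation=2)*1)"
```

```text
pBL [605.5 114.2 192. ]
pBR [605.   84.8 192. ]
pFL [574.3 114.4 192. ]
pFR [573.9  85.3 192. ]
sBL [595.2 107.  190. ]
sBR [594.9  92.3 190. ]
sFL [565.2 106.8 190. ]
sFR [565.  92. 190.]
foL [564.8 123.6 194. ]
foR [564.1  76.3 194. ]
fbL [621.8 123.5 190. ]
fbR [621.5  76.1 190. ]
knob [574.9 171.2 226. ]
[498.7 101.9 276.3] [[ 1. -0.  0.]
 [-0. -1.  0.]
 [ 0. -0. -1.]]
[275.9 279.5] [(0, array([277.4, 242.3]), array([279.2, 195.2])), (0.1, array([277.4, 235.5]), array([279.3, 178.7])), (0.15, array([277.4, 232.1]), array([279.3, 170.4])), (0.2, array([277.4, 228.9]), array([279.3, 162.1])), (0.25, array([277.4, 225.7]), array([279.3, 153.6]))]
```

View pics/w18y.png

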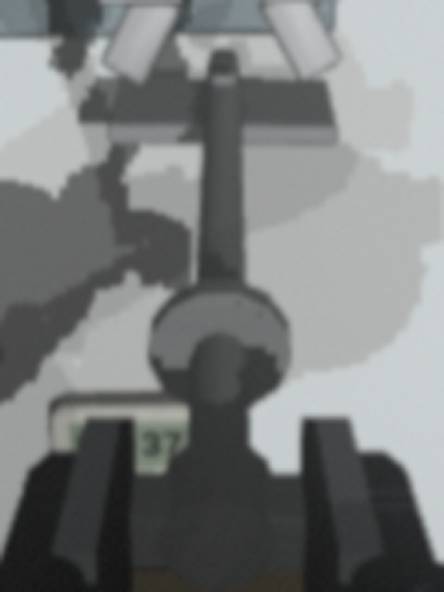

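Run:
```python
from h import *
np.set_printoptions(precision=1,suppress=True)
g=lambda x,y:(220+x/3.7,140+y/3.7)
for nm,x,y,z in [('collar',220,343,228),('shaft1',222,250,190),('shaft2',224,100,110),('tip',223,62,80),('blL',80,110,100),('blR',338,125,100)]:
    print(nm,onz('wrist',g(x,y),z))
```

```text
collar [506.2 100.4 228. ]
shaft1 [512.9 100.2 190. ]
shaft2 [533.7  99.8 110. ]
tip [541.1 100.2  80. ]
blL [530.1 141.3 100. ]
blR [524.8  67.3 100. ]
```

Request:
arm_command(commands=[0,0,0,0,0,0,0,0,0,0,0,0,0,0,0,0,0,0,0,0], jaw=0.316)

```text
clock: 16.55
position: [499.2, 101.8, 265.3]
ee_rot: [1.0, -0.008, 0.022, -0.006]
contact_force: [0.0, 1.1, -3.0]
gripper_width: 27.1
```

Request:
arm_command(commands=[0,0,0,0,0,0,0,0,0,0,0,0,0,0,0,0,0,0,0,0], jaw=0.3215)

```text
clock: 17.05
position: [499.2, 101.9, 265.3]
ee_rot: [1.0, -0.008, 0.022, -0.006]
contact_force: [-0.3, 0.6, -3.0]
gripper_width: 27.3
```

Run:
```python
from h import *
st();im=snap('wrist','wrist19');st()
cv2.imwrite('pics/w19y.png',cv2.resize(im[140:300,220:340,::-1],None,fx=3.7,fy=3.7,interpolation=2))
print(bar()[0],proj('wrist',[0,0,0]))
```

```text
t 17.05 p [499.2 101.9 265.3] yaw -0.016 j [ 0.53  0.14 -0.25  0.01 -1.14  1.02] F [-0.28  0.62 -2.96] M [-0.071  0.161  0.041] w 27.28 tilt [ 0.045  0.011 -0.999]
t 17.1 p [499.3 101.9 265.4] yaw -0.016 j [ 0.53  0.14 -0.25  0.01 -1.14  1.02] F [ 0.07 -0.2  -2.37] M [-0.042  0.115 -0.017] w 27.02 tilt [ 0.045  0.011 -0.999]
[498.75779951 101.76802127 276.345182  ] [337.03390475 440.30062095]
```

View pics/w19y.png

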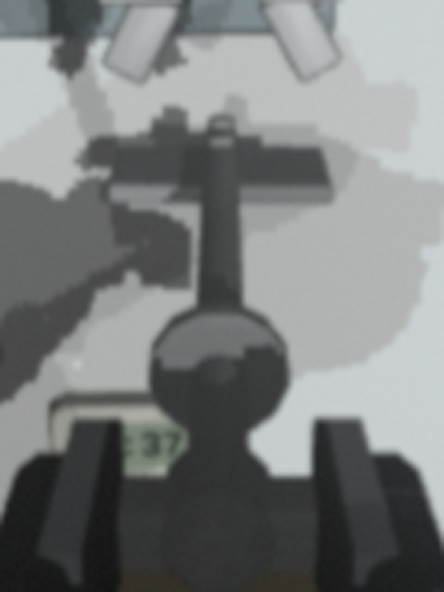

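Run:
```python
from h import *
np.set_printoptions(precision=1,suppress=True)
g=lambda x,y:(220+x/3.7,140+y/3.7)
a=onz('wrist',g(219,367),228);b=onz('wrist',g(222,125),76);print(a,b,(b-a)/152)
```

```text
[501.6 100.5 228. ] [521.5 100.6  76. ] [ 0.1  0.  -1. ]
```

Request:
arm_command(commands=[0,0,0,0,0,0,0,0,0,0,0,0,0,0,0,0,0,0,0,0], jaw=0.3225)

```text
clock: 17.6
position: [499.4, 101.9, 265.5]
ee_rot: [1.0, -0.008, 0.023, -0.006]
contact_force: [0.3, 0.8, -3.3]
gripper_width: 27.7
```

Run:
```python
from h import *
st();im=snap('wrist','wrist20');st()
cv2.imwrite('pics/w20y.png',cv2.resize(im[140:300,220:340,::-1],None,fx=3.7,fy=3.7,interpolation=2))
```

```text
t 17.6 p [499.4 101.9 265.5] yaw -0.016 j [ 0.53  0.14 -0.25  0.01 -1.14  1.02] F [ 0.26  0.85 -3.25] M [-0.048  0.132 -0.004] w 27.72 tilt [ 0.045  0.011 -0.999]
t 17.65 p [499.4 101.9 265.4] yaw -0.016 j [ 0.53  0.14 -0.25  0.01 -1.14  1.02] F [ 0.05  0.36 -2.73] M [-0.028  0.141  0.001] w 27.5 tilt [ 0.045  0.011 -0.999]
```

View pics/w20y.png

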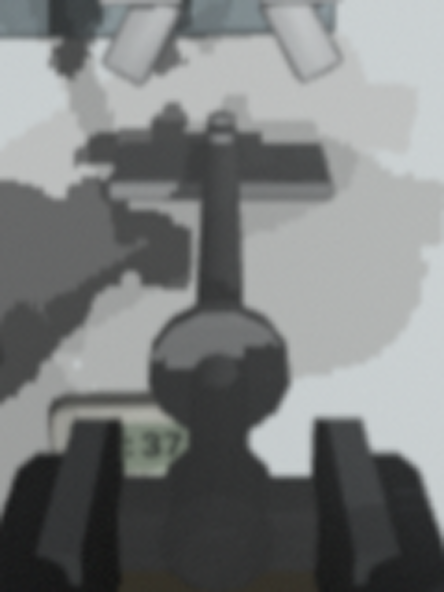

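Run:
```python
from h import *
s=arm.read_state();p=np.array(s['position'])
plan(p+[20,-0.9,-21],-0.013,2)
plan(p+[62,-0.9,-21],-0.013,4,p=p+[20,-.9,-21])
```

```text
[0.0095, 0.0004, 0.0109, -0.1, 0.0095, 0.0004, 0.0109, -0.1]
[0.0105, -0.0002, 0.0005, -0.0, 0.0105, -0.0002, 0.0005, -0.0, 0.0105, -0.0001, 0.0005, -0.0, 0.0105, -0.0001, 0.0005, -0.0]
```

Request:
arm_command(commands=[0,0,0,0,0.004,0.0004,0.007,0,0.0095,0.0004,0.008,0,0.008,0,0.006,0,0.005,0,0.001,0], jaw=0.2)

```text
clock: 18.15
position: [528.7, 100.9, 242.7]
ee_rot: [1.0, -0.008, 0.023, -0.006]
contact_force: [0.8, 0.8, -2.9]
gripper_width: 23.8
```

Run:
```python
from h import *
st();im=snap('wrist','wrist21');st()
cv2.imwrite('pics/w21y.png',cv2.resize(im[80:280,180:380,::-1],None,fx=3,fy=3,interpolation=2))
```

```text
t 18.15 p [528.7 100.9 242.7] yaw -0.016 j [ 0.5   0.21 -0.22  0.01 -1.1   1.05] F [ 0.8   0.82 -2.88] M [-0.008  0.182 -0.013] w 23.81 tilt [ 0.045  0.011 -0.999]
t 18.2 p [529.4 101.  242.7] yaw -0.016 j [ 0.5   0.21 -0.22  0.01 -1.1   1.05] F [ 0.47 -0.2  -2.79] M [-0.008 -0.051 -0.   ] w 24.15 tilt [ 0.046  0.011 -0.999]
```

View pics/w21y.png

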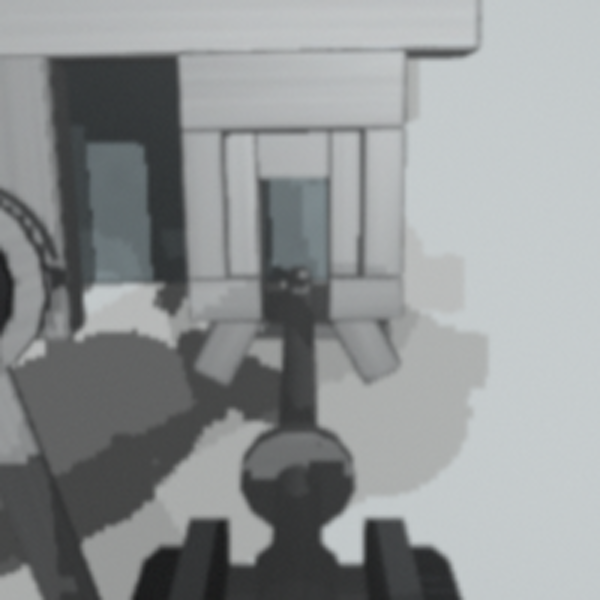

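Run:
```python
from h import *
np.set_printoptions(precision=1,suppress=True)
g=lambda x,y:(180+x/3,80+y/3)
for nm,x,y,z in [('collar',298,475,206.5),('pB',294.5,130,192),('pF',294.5,276,192),('sB',295,178,190),('sL',261,178,190),('sR',329,178,190),('sFL',262,318,190),('sFR',330,318,190),('tipL',209,373,190),('tipR',382,380,190),('shL',281,400,190),('shR',316,400,190)]:
    print(nm,onz('wrist',g(x,y),z))
```

```text
collar [532.8  99.5 206.5]
pB [606.1  99.3 192. ]
pF [574.7  99.8 192. ]
sB [596.   99.4 190. ]
sL [596.1 106.8 190. ]
sR [595.9  91.9 190. ]
sFL [564.8 107.4 190. ]
sFR [564.6  91.8 190. ]
tipL [552.  120.1 190. ]
tipR [549.8  79.8 190. ]
shL [545.2 103.4 190. ]
shR [545.1  95.2 190. ]
```

Request:
arm_command(commands=[0.007,0,0.0003,0,0.011,0,0.0005,0,0.012,0,0.0005,0,0.01,0,0.0005,0,0.006,0,0.0002,0])

```text
clock: 18.7
position: [580.1, 100.2, 242.9]
ee_rot: [1.0, -0.008, 0.023, -0.006]
contact_force: [0.5, 0.2, -3.4]
gripper_width: 24.1
```

Run:
```python
from h import *
st();im=snap('wrist','wrist22');st()
cv2.imwrite('pics/w22y.png',cv2.resize(im[80:280,180:380,::-1],None,fx=3,fy=3,interpolation=2))
snap('side','side22')
```

```text
t 18.7 p [580.1 100.2 242.9] yaw -0.016 j [ 0.45  0.29 -0.11  0.01 -1.13  1.1 ] F [ 0.45  0.15 -3.37] M [-0.053  0.166  0.03 ] w 24.13 tilt [ 0.047  0.011 -0.999]
t 18.75 p [580.8 100.2 242.8] yaw -0.016 j [ 0.45  0.29 -0.11  0.01 -1.13  1.1 ] F [ 1.24  0.78 -2.87] M [-0.013 -0.126  0.031] w 23.94 tilt [ 0.047  0.011 -0.999]
```

View pics/w22y.png

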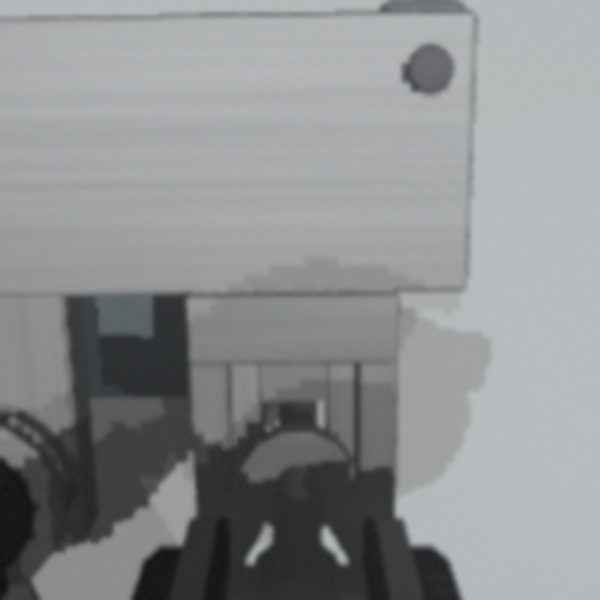

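Run:
```python
from h import *
np.set_printoptions(precision=1,suppress=True)
g=lambda x,y:(180+x/3,80+y/3)
for nm,x,y,z in [('collar',297,475,206.5),('colback',297,432,208),('pBL',230,362,192),('pBR',357,362,192),('pLF',236,430,192),('pRF',354,440,192),('sBL',264,404,190),('sBR',324,403,190),('fL',188,296,190),('fR',399,294,190)]:
    print(nm,onz('wrist',g(x,y),z))
```

```text
collar [583.3  98.9 206.5]
colback [593.8  98.7 208. ]
pBL [605.5 114.1 192. ]
pBR [605.1  84.9 192. ]
pLF [589.  113.3 192. ]
pRF [586.2  85.6 192. ]
sBL [594.7 106.6 190. ]
sBR [594.8  92.5 190. ]
fL [620.6 123.3 190. ]
fR [620.4  75.4 190. ]
```

View pics/side22.png

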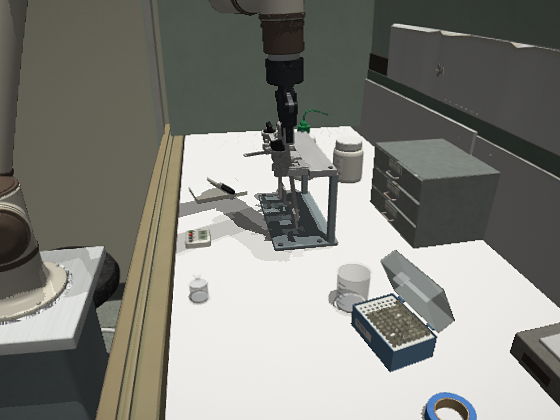

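Request:
arm_command(commands=[0.001,-0.0003,0,0,0.0012,-0.0003,0,0,0.001,0,0,0,0,0,0.0025,0,0,0,0.0025,0])

```text
clock: 19.3
position: [582.5, 100.9, 238.2]
ee_rot: [1.0, -0.008, 0.023, -0.006]
contact_force: [0.3, -0.5, -4.0]
gripper_width: 24.5
```

Run:
```python
from h import *
np.set_printoptions(precision=1,suppress=True)
st();im=snap('wrist','wrist23');st()
cv2.imwrite('pics/w23y.png',cv2.resize(im[120:270,205:355,::-1],None,fx=4,fy=4,interpolation=2))
```

```text
t 19.3 p [582.5 100.9 238.2] yaw -0.016 j [ 0.5  0.3 -0.1  0.  -1.1  1.1] F [ 0.3 -0.5 -4. ] M [-0.   0.2 -0. ] w 24.48 tilt [ 0.  0. -1.]
t 19.35 p [582.3 100.8 237.7] yaw -0.016 j [ 0.5  0.3 -0.1  0.  -1.1  1.1] F [-0.2 -0.6 -2.6] M [-0.1  0.2  0. ] w 24.13 tilt [ 0.  0. -1.]
```

View pics/w23y.png

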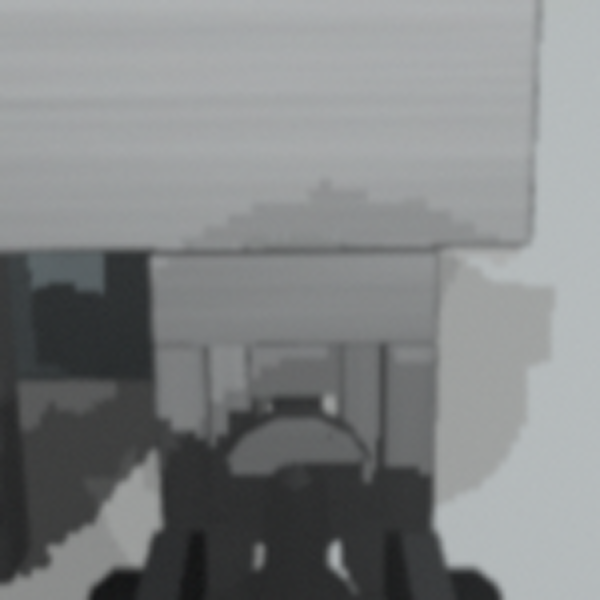

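Run:
```python
from h import *
np.set_printoptions(precision=1,suppress=True)
g=lambda x,y:(205+x/4,120+y/4)
for nm,x,y,z in [('colback',298,417,207),('colL',228,470,204),('colR',370,470,204),('pBL',206,343,192),('pBR',386,343,192),('sBL',270,398,190),('sBR',326,398,190)]:
    print(nm,onz('wrist',g(x,y),z))
```

```text
colback [597.4  99.  207. ]
colL [587.4 110.5 204. ]
colR [587.1  87.4 204. ]
pBL [605.6 114.5 192. ]
pBR [605.3  84.1 192. ]
sBL [595.1 104.  190. ]
sBR [595.   94.3 190. ]
```

Request:
arm_command(commands=[0.0012,0,0,0,0.0012,0,0,0,0.001,0,0,0,0,0,0,0,0,0,0,0])

```text
clock: 19.85
position: [585.7, 100.7, 237.7]
ee_rot: [1.0, -0.008, 0.022, -0.006]
contact_force: [0.2, 0.4, -2.6]
gripper_width: 23.9
```

Run:
```python
from h import *
np.set_printoptions(precision=2,suppress=True)
st();im=snap('wrist','wrist24');st()
cv2.imwrite('pics/w24y.png',cv2.resize(im[120:270,205:355,::-1],None,fx=4,fy=4,interpolation=2))
```

```text
t 19.85 p [585.7 100.7 237.7] yaw -0.015 j [ 0.45  0.31 -0.1   0.01 -1.12  1.1 ] F [ 0.22  0.35 -2.64] M [-0.05  0.14  0.01] w 23.94 tilt [ 0.04  0.01 -1.  ]
t 19.9 p [585.8 100.7 237.7] yaw -0.015 j [ 0.45  0.31 -0.1   0.01 -1.12  1.1 ] F [-0.16  0.13 -2.67] M [-0.05  0.15  0.02] w 24.49 tilt [ 0.04  0.01 -1.  ]
```

View pics/w24y.png

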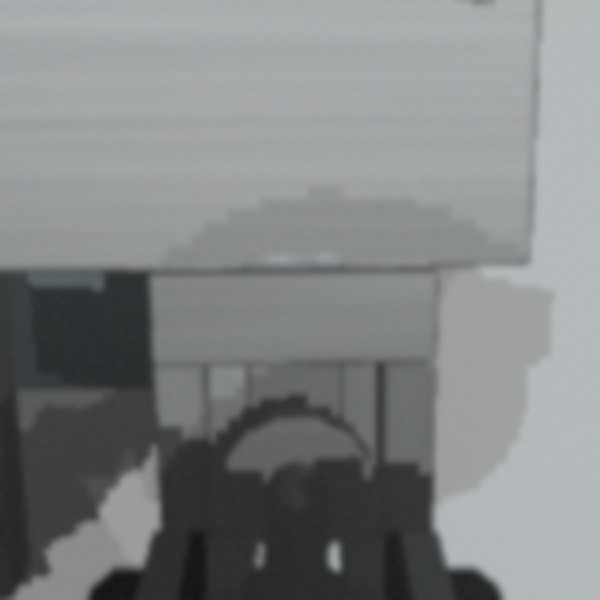

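Request:
arm_command(commands=[0,0,0.002,0,0,0,0.002,0,0,0,0.0015,0,0,0,0.001,0,0,0,0,0])

```text
clock: 20.4
position: [587.3, 100.8, 234.0]
ee_rot: [1.0, -0.007, 0.025, -0.006]
contact_force: [-0.6, -0.3, -2.2]
gripper_width: 24.2
```

Run:
```python
from h import *
np.set_printoptions(precision=2,suppress=True)
st();im=snap('wrist','wrist25');st()
cv2.imwrite('pics/w25y.png',cv2.resize(im[120:270,205:355,::-1],None,fx=4,fy=4,interpolation=2))
im=snap('side','side25');u=proj('side',[590,100,210]).astype(int)
cv2.imwrite('pics/s25z.png',cv2.resize(im[u[1]-50:u[1]+50,u[0]-50:u[0]+50,::-1],None,fx=6,fy=6,interpolation=2))
```

```text
t 20.4 p [587.3 100.8 234. ] yaw -0.015 j [ 0.45  0.31 -0.11  0.01 -1.11  1.1 ] F [-0.56 -0.27 -2.17] M [0.02 0.51 0.06] w 24.18 tilt [ 0.05  0.01 -1.  ]
t 20.45 p [587.3 100.8 233.9] yaw -0.015 j [ 0.45  0.31 -0.11  0.01 -1.11  1.1 ] F [-1.43 -0.12  0.76] M [-0.01  0.49 -0.01] w 23.73 tilt [ 0.05  0.01 -1.  ]
```

View pics/w25y.png

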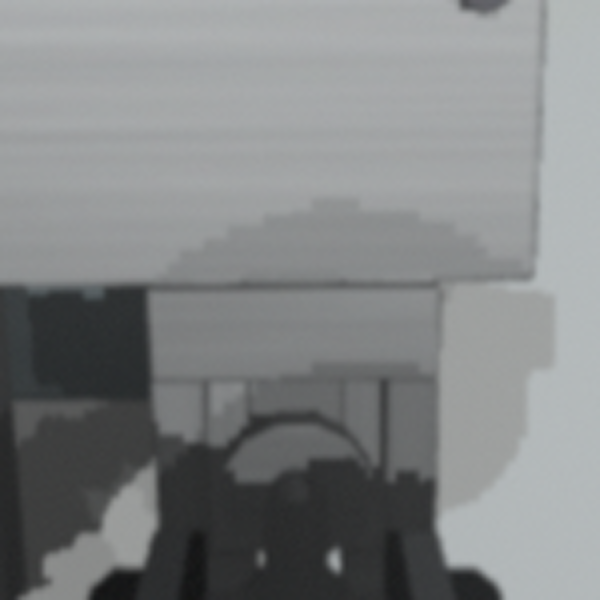

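View pics/s25z.png

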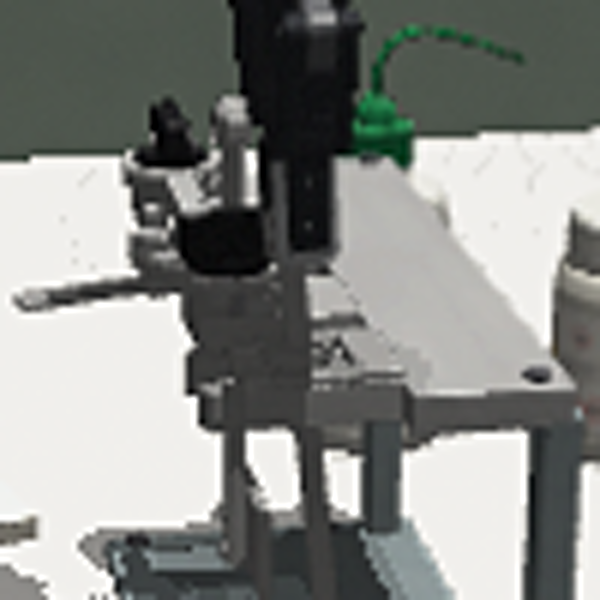

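Run:
```python
from h import *
np.set_printoptions(precision=1,suppress=True)
g=lambda x,y:(205+x/4,120+y/4)
st()
for nm,x,y,z in [('colback',298,422,203),('colback',298,422,201),('pBL',206,381,192),('pBR',386,381,192),('shadowcol',293,410,190)]:
    print(nm,onz('wrist',g(x,y),z))
# predicted image of the collar for hypotheses
T=arm.camera_info('wrist')
def rim(o,th,h):
    ex=np.array([np.cos(th),0,np.sin(th)]);up=np.array([-np.sin(th),0,np.cos(th)])
    return [(np.round(((proj('wrist',np.array(o)+up*h+13*(ex*np.cos(a)+np.array([0,1,0])*np.sin(a)))-[205,120])*4))) for a in (-1.2,-.6,0,.6,1.2)]
for o in ([588,99.3,190.5],[590,99.3,190.5],[588,99.3,194],[590,99.3,194]):
    for th in (.05,.13): print(o,th,rim(o,th,8))
im=cv2.imread('pics/wrist25.png');cv2.imwrite('pics/w25q.png',cv2.resize(np.clip(im[195:255,245:315].astype(float)*1.8,0,255).astype(np.uint8),None,fx=9,fy=9,interpolation=2))
```

```text
t 20.5 p [587.4 100.8 233.9] yaw -0.015 j [ 0.5  0.3 -0.1  0.  -1.1  1.1] F [-1.  -0.1 -0.3] M [ 0.   0.5 -0. ] w 24.12 tilt [ 0.1  0.  -1. ]
colback [601.7  99.  203. ]
colback [601.  99. 201.]
pBL [605.3 114.4 192. ]
pBR [605.   84.4 192. ]
shadowcol [599.5 100.  190. ]
[588, 99.3, 190.5] 0.05 [array([371., 467.]), array([342., 434.]), array([296., 421.]), array([252., 434.]), array([223., 469.])]
[588, 99.3, 190.5] 0.13 [array([371., 472.]), array([342., 439.]), array([296., 427.]), array([251., 440.]), array([223., 473.])]
[590, 99.3, 190.5] 0.05 [array([371., 456.]), array([342., 422.]), array([296., 409.]), array([251., 423.]), array([223., 457.])]
[590, 99.3, 190.5] 0.13 [array([371., 460.]), array([342., 428.]), array([296., 415.]), array([251., 428.]), array([223., 462.])]
[588, 99.3, 194] 0.05 [array([372., 475.]), array([342., 441.]), array([296., 428.]), array([251., 442.]), array([222., 476.])]
[588, 99.3, 194] 0.13 [array([372., 480.]), array([343., 447.]), array([296., 434.]), array([250., 448.]), array([222., 481.])]
[590, 99.3, 194] 0.05 [array([372., 463.]), array([342., 429.]), array([296., 416.]), array([250., 430.]), array([222., 465.])]
[590, 99.3, 194] 0.13 [array([372., 468.]), array([343., 435.]), array([296., 422.]), array([250., 436.]), array([222., 469.])]
```

View pics/w25q.png

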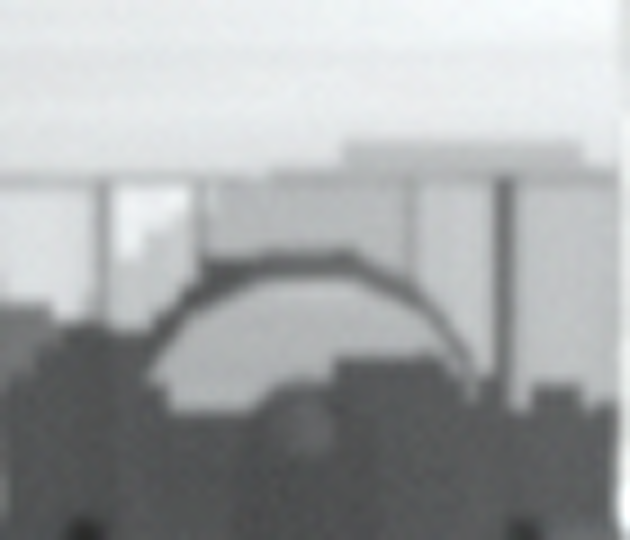

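Request:
arm_command(commands=[-0.0012,0,0,0,-0.0008,0,0.001,0,0,0,0.0015,0,0,0,0.0015,0,0,0,0,0])

```text
clock: 21.0
position: [587.7, 100.9, 233.9]
ee_rot: [1.0, -0.006, 0.029, -0.006]
contact_force: [-2.0, -0.5, 1.3]
gripper_width: 23.9
```

Run:
```python
from h import *
np.set_printoptions(precision=2,suppress=True)
st();im=snap('wrist','wrist26');st()
cv2.imwrite('pics/w26q.png',cv2.resize(np.clip(im[195:255,245:315,::-1].astype(float)*1.8,0,255).astype(np.uint8),None,fx=9,fy=9,interpolation=2))
```

```text
t 21.0 p [587.7 100.9 233.9] yaw -0.013 j [ 0.45  0.3  -0.11  0.02 -1.1   1.1 ] F [-1.95 -0.48  1.34] M [-0.01  0.66 -0.01] w 23.9 tilt [ 0.06  0.01 -1.  ]
t 21.05 p [587.6 100.9 233.8] yaw -0.013 j [ 0.45  0.3  -0.11  0.02 -1.1   1.1 ] F [-1.19 -0.13  3.26] M [-0.04  0.6  -0.03] w 24.08 tilt [ 0.06  0.01 -1.  ]
```

View pics/w26q.png

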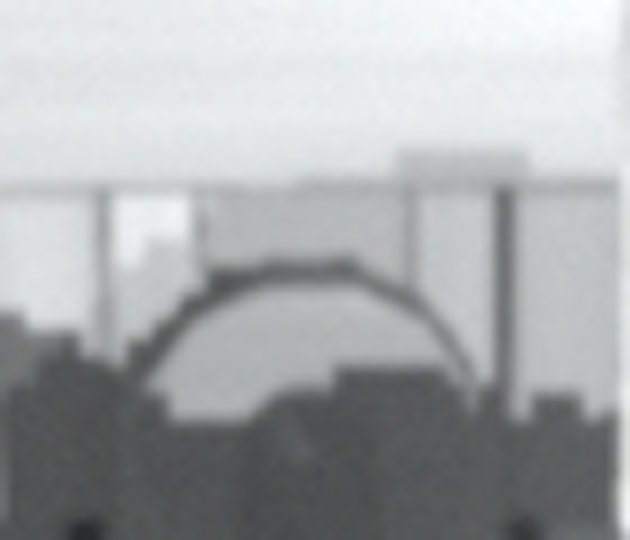

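Request:
arm_command(commands=[0,0,0,0,0,0,0,0,0,0,0,0,0,0,0,0,0,0,0,0], jaw=0.32)

```text
clock: 21.55
position: [587.9, 101.0, 233.4]
ee_rot: [1.0, -0.006, 0.029, -0.006]
contact_force: [-0.2, -0.3, 2.6]
gripper_width: 27.2
```

Run:
```python
from h import *
np.set_printoptions(precision=2,suppress=True)
st();im=snap('wrist','wrist27');st()
cv2.imwrite('pics/w27q.png',cv2.resize(np.clip(im[195:255,245:315,::-1].astype(float)*1.8,0,255).astype(np.uint8),None,fx=9,fy=9,interpolation=2))
```

```text
t 21.55 p [587.9 101.  233.4] yaw -0.013 j [ 0.45  0.31 -0.11  0.02 -1.1   1.1 ] F [-0.23 -0.34  2.65] M [-0.1   0.33  0.01] w 27.24 tilt [ 0.06  0.01 -1.  ]
t 21.6 p [587.9 100.9 233.4] yaw -0.013 j [ 0.45  0.31 -0.11  0.02 -1.1   1.1 ] F [-0.47  0.28  1.93] M [-0.08  0.38 -0.02] w 27.49 tilt [ 0.06  0.01 -1.  ]
```

View pics/w27q.png

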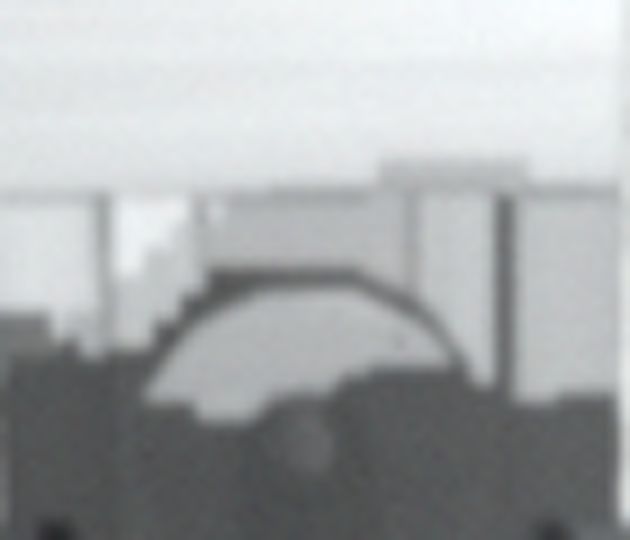

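Run:
```python
from h import *
im=snap('side','side27');u=proj('side',[590,100,170]).astype(int)
cv2.imwrite('pics/s27z.png',cv2.resize(im[u[1]-70:u[1]+80,u[0]-60:u[0]+60,::-1],None,fx=5,fy=4,interpolation=2))
im=snap('scene','scene27');u=proj('scene',[590,100,190]).astype(int)
cv2.imwrite('pics/c27z.png',cv2.resize(im[u[1]-50:u[1]+50,u[0]-60:u[0]+60,::-1],None,fx=6,fy=6,interpolation=2))
```

```text
(no output)
```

View pics/s27z.png

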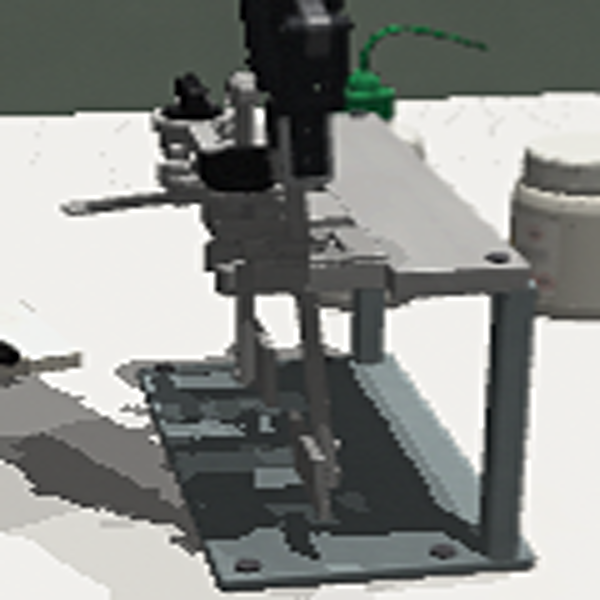

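View pics/c27z.png

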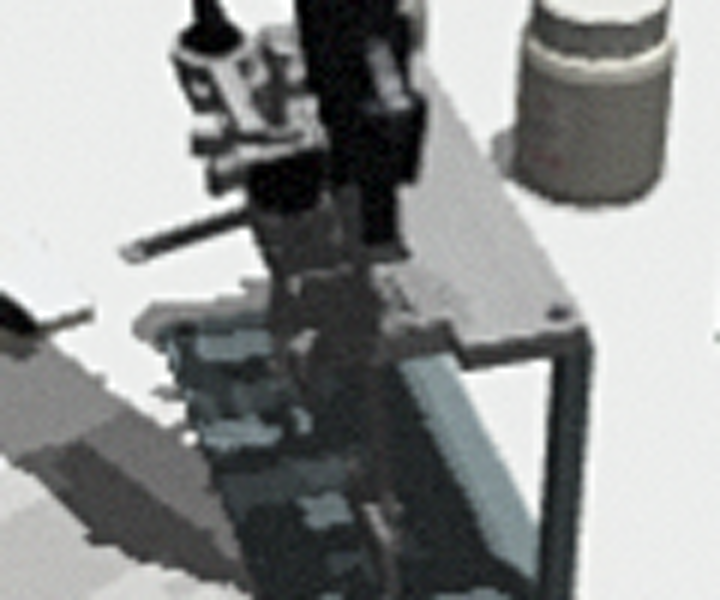

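Request:
arm_command(commands=[0,0,0,0,0,0,0,0,0,0,0,0,0,0,0,0,0,0,0,0], jaw=0.36)

```text
clock: 22.2
position: [587.5, 101.2, 231.7]
ee_rot: [1.0, -0.007, 0.028, -0.006]
contact_force: [-0.0, 0.1, 0.3]
gripper_width: 30.8
```

Run:
```python
from h import *
np.set_printoptions(precision=2,suppress=True)
st();im=snap('wrist','wrist28');st()
cv2.imwrite('pics/w28q.png',cv2.resize(np.clip(im[195:295,245:315,::-1].astype(float)*1.8,0,255).astype(np.uint8),None,fx=6,fy=6,interpolation=2))
im=snap('side','side28');u=proj('side',[590,100,170]).astype(int)
cv2.imwrite('pics/s28z.png',cv2.resize(im[u[1]-70:u[1]+80,u[0]-60:u[0]+60,::-1],None,fx=5,fy=4,interpolation=2))
for c in ('wrist','side'):
  print([(round(x['confidence'],2),np.round(w(c,x['centre']),1)) for x in arm.place_of(c,'paddle')[:2]])
```

```text
t 22.2 p [587.5 101.2 231.7] yaw -0.014 j [ 0.45  0.31 -0.11  0.02 -1.09  1.1 ] F [-0.05  0.14  0.29] M [-0.04  0.08 -0.02] w 30.8 tilt [ 0.06  0.01 -1.  ]
t 22.25 p [587.5 101.2 231.7] yaw -0.014 j [ 0.45  0.31 -0.11  0.02 -1.09  1.1 ] F [-1.05  0.02 -0.51] M [0.   0.14 0.01] w 30.89 tilt [ 0.06  0.01 -1.  ]
[(0.95, array([582.4,  98.3, 187.7]))]
[]
```

View pics/w28q.png

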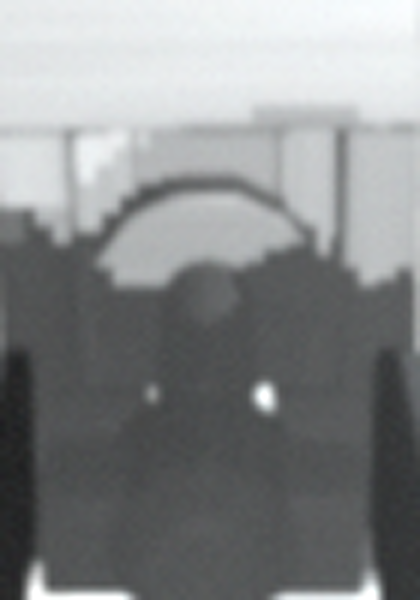

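View pics/s28z.png

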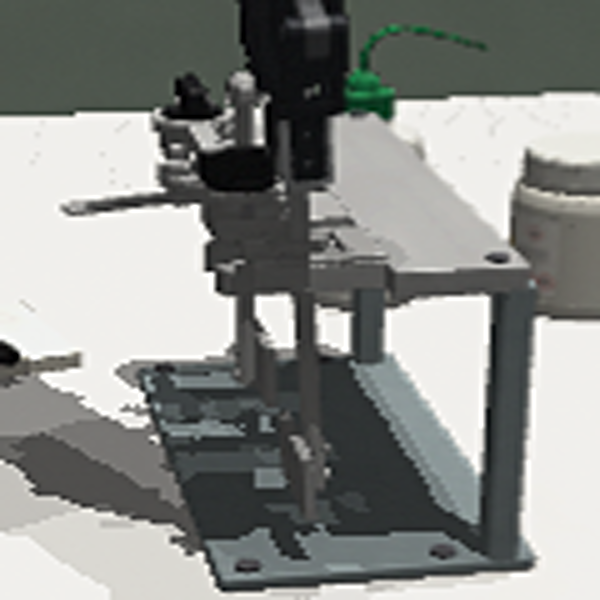

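Run:
```python
from h import *
s=st();p=np.array(s['position'])
plan(p+[0,-1.5,60],-0.01,3)
```

```text
t 22.4 p [587.6 101.2 231.9] yaw -0.014 j [ 0.45  0.31 -0.11  0.02 -1.09  1.1 ] F [ 0.49 -0.66 -0.01] M [-0.023  0.095  0.018] w 30.57 tilt [ 0.057  0.012 -0.998]
[0.0011, 0.0002, -0.02, -0.1, 0.0011, 0.0002, -0.02, -0.1, 0.0011, 0.0002, -0.02, -0.1]
```

Request:
arm_command(commands=[0,0,0,0,0,0,0,0,0.0008,0.0001,-0.012,0,0.0015,0.0002,-0.025,0,0.0015,0.0002,-0.025,0], jaw=0.55)

```text
clock: 22.9
position: [586.1, 99.2, 293.2]
ee_rot: [1.0, -0.007, 0.024, -0.005]
contact_force: [0.1, 0.5, -0.2]
gripper_width: 47.2
```

Run:
```python
from h import *
np.set_printoptions(precision=2,suppress=True)
st();im=snap('wrist','wrist29');st()
for t in ['paddle','seat','knob_grip','paddle_bar_mid']:
  print(t,[(round(x['confidence'],2),np.round(w('wrist',x['centre']),1)) for x in arm.place_of('wrist',t)[:2]])
im=snap('side','side29');u=proj('side',[590,100,170]).astype(int)
cv2.imwrite('pics/s29z.png',cv2.resize(im[u[1]-60:u[1]+40,u[0]-60:u[0]+60,::-1],None,fx=6,fy=6,interpolation=2))
```

```text
t 22.9 p [586.1  99.2 293.2] yaw -0.014 j [ 0.45  0.27 -0.01  0.01 -1.24  1.11] F [ 0.09  0.45 -0.22] M [-0.01  0.01 -0.06] w 47.18 tilt [ 0.05  0.01 -1.  ]
t 22.95 p [588.5  99.4 298.8] yaw -0.013 j [ 0.45  0.27 -0.    0.02 -1.24  1.11] F [ 1.5  -0.17  4.67] M [-0.04 -0.09 -0.01] w 47.25 tilt [ 0.06  0.01 -1.  ]
paddle [(0.58, array([585.5, 102.4, 190.1]))]
seat [(0.89, array([595.4, 100. , 192.1]))]
knob_grip [(0.78, array([571.6, 174.6, 213.8]))]
paddle_bar_mid [(0.81, array([586.5,  98.8, 235.2]))]
```

View pics/wrist29.png

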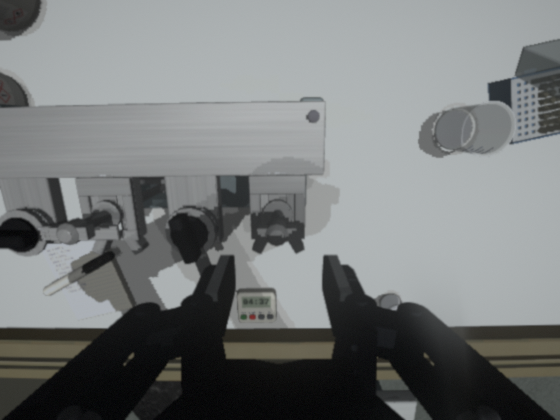

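View pics/s29z.png

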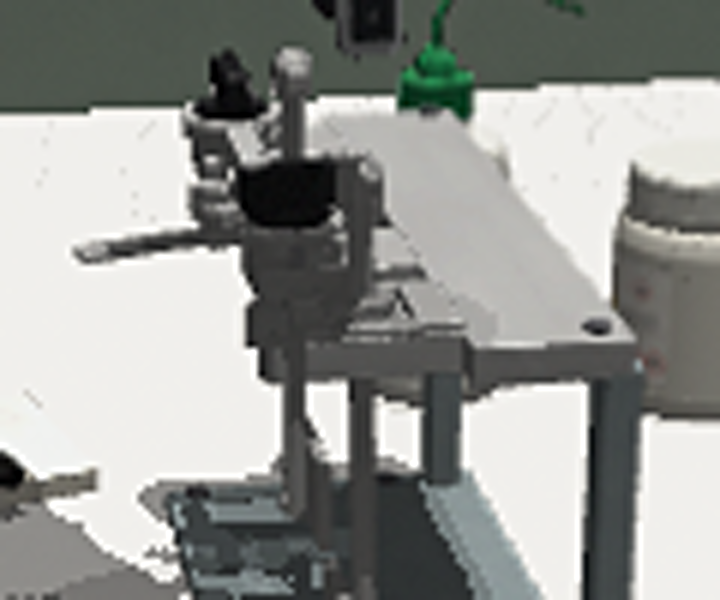

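Run:
```python
from h import *
np.set_printoptions(precision=1,suppress=True)
im=snap('wrist','wrist30');st();T=np.array(arm.camera_info('wrist')['world_from_camera'])
np.save('T30.npy',T)
cv2.imwrite('pics/w30q.png',cv2.resize(np.clip(im[165:265,150:320,::-1].astype(float)*1.7,0,255).astype(np.uint8),None,fx=4.7,fy=4.7,interpolation=2))
```

```text
t 23.25 p [585.7  99.3 290.9] yaw -0.014 j [ 0.5  0.3 -0.   0.  -1.2  1.1] F [-0.  -0.8 -0.9] M [-0.   0.1  0. ] w 47.12 tilt [ 0.  0. -1.]
```

View pics/w30q.png

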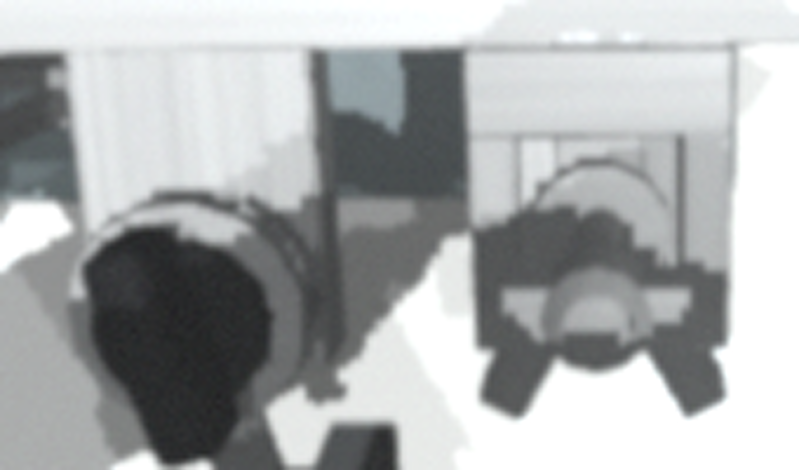

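Run:
```python
from h import *
np.set_printoptions(precision=1,suppress=True)
g=lambda x,y:(150+x/4.7,165+y/4.7)
for nm,x,y,z in [('pBL',519,134,192),('pBR',682,134,192),('colback198',602,165,198),('colback200',602,165,200),('colback202',602,165,202),('barL',502,300,245),('barR',690,302,245),('bartop',597,301,245),('fbl',467,47,190),('fbr',734,45,190),('fFL',479,345,194),('fFR',726,345,194),('knobbar',185,330,226)]:
    print(nm,onz('wrist',g(x,y),z))
```

```text
pBL [605.7 113.9 192. ]
pBR [605.3  84.4 192. ]
colback198 [601.2  98.9 198. ]
colback200 [601.7  98.9 200. ]
colback202 [602.2  98.8 202. ]
barL [592.6 113.2 245. ]
barR [592.   85.6 245. ]
bartop [592.3  99.3 245. ]
fbl [621.3 123.  190. ]
fbr [621.1  75.  190. ]
fFL [565.6 122.5 194. ]
fFR [565.2  76.1 194. ]
knobbar [581.1 167.  226. ]
```

Run:
```python
from h import *
plan([575,175,268],0.26,5)
```

```text
[-0.0026, -0.0151, 0.0046, -3.1, -0.0017, -0.0152, 0.0046, -3.1, -0.0009, -0.0153, 0.0046, -3.1, -0.0001, -0.0153, 0.0046, -3.1, 0.0008, -0.0153, 0.0046, -3.1]
```

Request:
arm_command(commands=[-0.0026,-0.0151,0,-3.1,-0.0017,-0.0152,0.0046,-3.1,-0.0009,-0.0153,0.0056,-3.1,0,-0.0153,0.0056,-3.1,0.0008,-0.0135,0.0056,-3.1])

```text
clock: 23.75
position: [573.2, 177.9, 265.7]
ee_rot: [0.99, 0.138, 0.022, -0.0]
contact_force: [-0.2, 0.5, 0.0]
gripper_width: 46.5
```

Run:
```python
from h import *
np.set_printoptions(precision=2,suppress=True)
st();snap('side','x');im=snap('wrist','wrist31');st()
for t in ['knob_grip','seat','paddle']:
  print(t,[(round(x['confidence'],2),np.round(w('wrist',x['centre']),1),proj('wrist',w('wrist',x['centre']))) for x in arm.place_of('wrist',t)[:2]])
st()
cv2.imwrite('pics/w31q.png',cv2.resize(np.clip(im[160:330,190:360,::-1].astype(float)*1.8,0,255).astype(np.uint8),None,fx=3.5,fy=3.5,interpolation=2))
```

```text
t 23.75 p [573.2 177.9 265.7] yaw 0.276 j [ 0.58  0.3  -0.04  0.02 -1.19  1.26] F [-0.17  0.53  0.04] M [-0.06  0.1  -0.05] w 46.55 tilt [ 0.04  0.01 -1.  ]
t 23.85 p [572.6 178.3 264.7] yaw 0.276 j [ 0.58  0.3  -0.04  0.02 -1.19  1.26] F [-0.24 -0.58 -0.69] M [0.02 0.03 0.02] w 46.94 tilt [ 0.04  0.01 -1.  ]
knob_grip [(0.86, array([574.3, 172.3, 213.1]), array([283.5 , 234.09]))]
seat [(0.87, array([593.1,  96.2, 192. ]), array([380.63, 227.25])), (0.3, array([ 658.9, -153.5,    2.2]), array([512.92, 185.31]))]
paddle [(0.62, array([586.1,  94.1, 194.1]), array([379.94, 236.76]))]
t 24.0 p [573.7 176.5 266.7] yaw 0.272 j [ 0.58  0.3  -0.04  0.02 -1.19  1.26] F [0.43 0.36 0.5 ] M [-0.    0.12 -0.03] w 46.67 tilt [ 0.04  0.01 -1.  ]
```

View pics/wrist31.png

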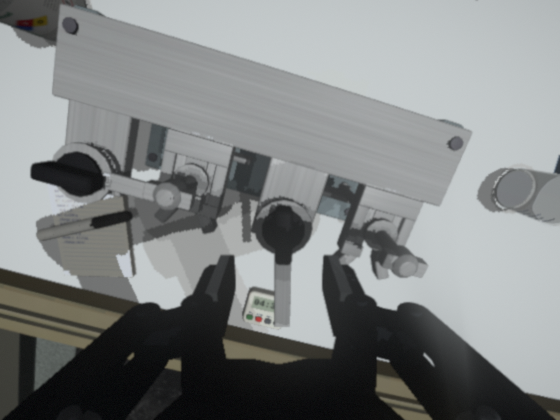

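View pics/w31q.png

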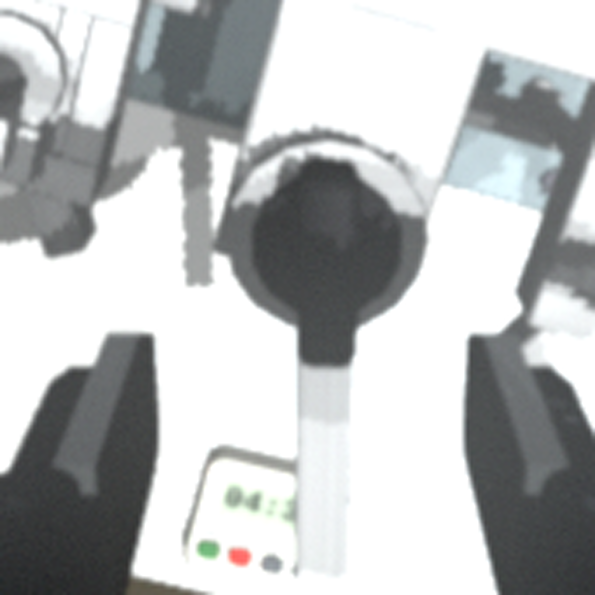

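Run:
```python
from h import *
np.set_printoptions(precision=2,suppress=True)
st();im=snap('wrist','wrist32');st()
a=im[160:330,190:360].astype(float).sum(2)
cv2.imwrite('pics/w32q.png',cv2.resize(np.clip(im[190:290,240:330,::-1].astype(float)*2.5,0,255).astype(np.uint8),None,fx=6,fy=6,interpolation=2))
```

```text
t 24.0 p [573.7 176.5 266.7] yaw 0.272 j [ 0.58  0.3  -0.04  0.02 -1.19  1.26] F [0.43 0.36 0.5 ] M [-0.    0.12 -0.03] w 46.67 tilt [ 0.04  0.01 -1.  ]
t 24.05 p [573.9 176.2 267. ] yaw 0.271 j [ 0.58  0.3  -0.04  0.02 -1.19  1.26] F [ 0.06 -0.13  0.35] M [-0.08  0.12  0.01] w 47.16 tilt [ 0.04  0.01 -1.  ]
```

View pics/w32q.png

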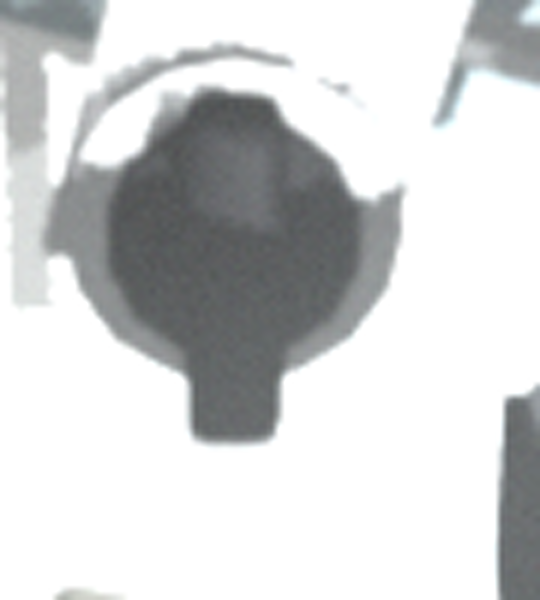

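Run:
```python
from h import *
np.set_printoptions(precision=1,suppress=True)
g=lambda x,y:(240+x/6,190+y/6)
f=onz('wrist',g(235,440),226);b=onz('wrist',g(236,92),211);d=onz('wrist',g(235,225),209)
u=np.array([np.cos(.26),np.sin(.26),0])
print(f,f+20*u,b,b-20*u,d)
for x in (190,280):print(onz('wrist',g(x,420),226))
plan([0,0,0],0.26,1,pr=False)
s=st();print(np.degrees(0))
for a,bq in [((234,440),(237,150))]:
    p=onz('wrist',g(*a),226);q=onz('wrist',g(*bq),226);v=q-p;print('dir',np.arctan2(v[1],v[0]))
```

```text
[557.6 169.4 226. ] [577.  174.6 226. ] [594.1 179.3 211. ] [574.8 174.2 211. ] [577.4 174.8 209. ]
[558.7 175.1 226. ]
[561.5 165.1 226. ]
t 24.05 p [573.9 176.2 267. ] yaw 0.271 j [ 0.6  0.3 -0.   0.  -1.2  1.3] F [ 0.1 -0.1  0.3] M [-0.1  0.1  0. ] w 47.16 tilt [ 0.  0. -1.]
0.0
dir 0.2618955609485985
```

Run:
```python
from h import *
plan([575.6,174.6,218],0.265,4)
```

```text
[-0.0002, 0.0004, 0.0122, 0.1, -0.0002, 0.0004, 0.0122, 0.1, -0.0002, 0.0004, 0.0122, 0.1, -0.0002, 0.0004, 0.0122, 0.1]
```

Request:
arm_command(commands=[-0.0002,0.0004,0.0122,0.1,-0.0002,0.0004,0.0122,0.1,-0.0002,0.0004,0.0122,0.1,-0.0002,0.0004,0.0115,0.1,0,0,0,0], jaw=0.4)

```text
clock: 24.55
position: [575.4, 172.7, 214.2]
ee_rot: [0.991, 0.13, 0.022, -0.001]
contact_force: [0.2, 0.5, 0.6]
gripper_width: 34.3
```

Run:
```python
from h import *
st();im=snap('wrist','wrist33');s=st()
Rm=R.from_quat(s['ee_rot']).as_matrix();print(Rm.T@(np.array([575.5,174.6,214])-s['position']))
cv2.imwrite('pics/w33q.png',cv2.resize(np.clip(im[190:340,190:370,::-1].astype(float)*1.8,0,255).astype(np.uint8),None,fx=4,fy=4,interpolation=2))
```

```text
t 24.55 p [575.4 172.7 214.2] yaw 0.26 j [ 0.57  0.33 -0.12  0.02 -1.08  1.25] F [0.2  0.49 0.58] M [-0.021  0.089 -0.017] w 34.34 tilt [ 0.043  0.007 -0.999]
t 24.6 p [575.9 172.9 215.1] yaw 0.261 j [ 0.57  0.33 -0.12  0.02 -1.08  1.25] F [ 0.18 -0.3  -0.93] M [-0.059  0.067  0.01 ] w 34.05 tilt [ 0.045  0.007 -0.999]
[-0.01679057 -1.76198769  1.09684934]
```

View pics/w33q.png

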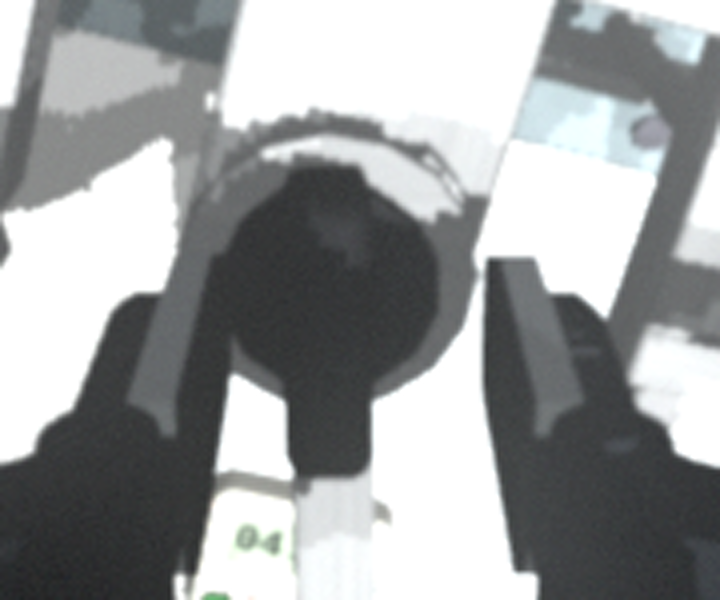

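Run:
```python
from h import *
np.set_printoptions(precision=1,suppress=True)
g=lambda x,y:(190+x/4,190+y/4)
u=np.array([np.cos(.26),np.sin(.26),0])
s=st();Rm=R.from_quat(s['ee_rot']).as_matrix()
f=onz('wrist',g(330,470),226);k=f+20*u;print(f,k,Rm.T@(k-s['position']))
b=onz('wrist',g(328,165),211)-20*u;print(b,Rm.T@(b-s['position']))
```

```text
t 24.6 p [575.9 172.9 215.1] yaw 0.261 j [ 0.6  0.3 -0.1  0.  -1.1  1.2] F [ 0.2 -0.3 -0.9] M [-0.1  0.1  0. ] w 34.05 tilt [ 0.  0. -1.]
[558.6 170.1 226. ] [577.9 175.2 226. ] [  3.   -1.7 -10.8]
[575.2 174.8 211. ] [-0.4 -2.1  4.1]
```

Request:
arm_command(commands=[0.0006,-0.0018,0.0005,0,0,0,0,0,0,0,0,0,0,0,0,0,0,0,0,0])

```text
clock: 25.1
position: [577.3, 175.5, 216.6]
ee_rot: [0.991, 0.13, 0.025, -0.001]
contact_force: [-0.7, 0.2, -0.4]
gripper_width: 34.1
```

Run:
```python
from h import *
s=st()
Rm=R.from_quat(s['ee_rot']).as_matrix();print(Rm.T@(np.array([575.8,174.8,214])-s['position']))
```

```text
t 25.1 p [577.3 175.5 216.6] yaw 0.261 j [ 0.57  0.33 -0.12  0.02 -1.08  1.25] F [-0.69  0.17 -0.44] M [-0.052  0.104 -0.014] w 34.06 tilt [ 0.048  0.009 -0.999]
[-1.74355316  0.27867782  2.48630992]
```

Request:
arm_command(commands=[-0.0015,0.0002,0.0028,0,0,0,0,0,0,0,0,0,0,0,0,0,0,0,0,0], jaw=0.1)

```text
clock: 25.6
position: [575.6, 176.3, 213.9]
ee_rot: [0.991, 0.13, 0.025, -0.002]
contact_force: [-0.8, 0.8, -0.1]
gripper_width: 10.2
```

Run:
```python
from h import *
st();im=snap('wrist','wrist34');s=st()
cv2.imwrite('pics/w34q.png',cv2.resize(np.clip(im[190:340,190:370,::-1].astype(float)*1.8,0,255).astype(np.uint8),None,fx=4,fy=4,interpolation=2))
```

```text
t 25.6 p [575.6 176.3 213.9] yaw 0.261 j [ 0.57  0.33 -0.12  0.02 -1.07  1.25] F [-0.85  0.84 -0.1 ] M [0.104 0.191 0.017] w 10.23 tilt [ 0.049  0.011 -0.999]
t 25.65 p [575.6 176.3 213.9] yaw 0.261 j [ 0.57  0.33 -0.12  0.02 -1.07  1.25] F [ 0.06  0.33 -0.15] M [0.073 0.129 0.04 ] w 10.48 tilt [ 0.049  0.011 -0.999]
```

View pics/w34q.png

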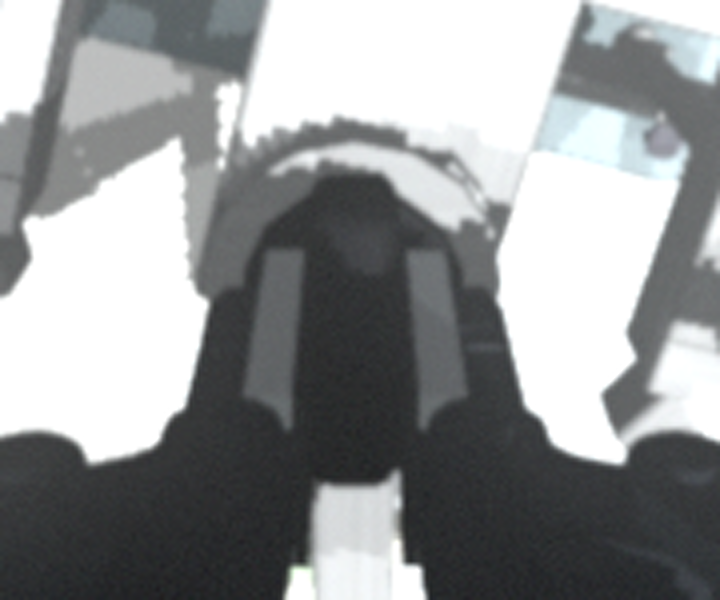

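Request:
arm_command(commands=[0,0,0,0,0.0001,0,-0.003,0,0.0001,0,-0.003,0,0.0001,0,-0.003,0,0,0,-0.001,0], jaw=0.0)

```text
clock: 26.15
position: [575.4, 176.3, 219.7]
ee_rot: [0.991, 0.13, 0.023, -0.003]
contact_force: [4.0, 2.0, -7.9]
gripper_width: 10.3
```

Run:
```python
from h import *
st();snap('wrist','wrist35');st()
```

```text
t 26.15 p [575.4 176.3 219.7] yaw 0.26 j [ 0.57  0.33 -0.11  0.02 -1.08  1.25] F [ 4.02  2.01 -7.89] M [ 0.047 -1.087  0.003] w 10.26 tilt [ 0.046  0.011 -0.999]
t 26.2 p [575.5 176.3 219.7] yaw 0.26 j [ 0.57  0.33 -0.11  0.02 -1.08  1.25] F [ 3.98  1.49 -8.13] M [ 0.079 -1.08   0.089] w 10.24 tilt [ 0.046  0.011 -0.999]
```

Request:
arm_command(commands=[0,0,-0.003,0,0,0,-0.003,0,0,0,-0.0015,0,0,0,-0.0005,0,0,0,-0.0005,0])

```text
clock: 26.7
position: [575.4, 176.3, 225.9]
ee_rot: [0.991, 0.129, 0.023, -0.003]
contact_force: [6.3, 0.7, -11.2]
gripper_width: 10.3
```

Run:
```python
from h import *
st();im=snap('wrist','wrist35');st()
cv2.imwrite('pics/w35q.png',cv2.resize(np.clip(im[190:340,190:370,::-1].astype(float)*1.8,0,255).astype(np.uint8),None,fx=4,fy=4,interpolation=2))
```

```text
t 26.7 p [575.4 176.3 225.9] yaw 0.259 j [ 0.57  0.33 -0.1   0.02 -1.1   1.25] F [  6.33   0.7  -11.22] M [ 0.031 -1.516 -0.009] w 10.28 tilt [ 0.044  0.011 -0.999]
t 26.75 p [575.4 176.3 225.9] yaw 0.259 j [ 0.57  0.33 -0.1   0.02 -1.1   1.25] F [  5.12   1.03 -10.38] M [ 0.099 -1.489 -0.002] w 10.15 tilt [ 0.044  0.011 -0.999]
```

View pics/w35q.png

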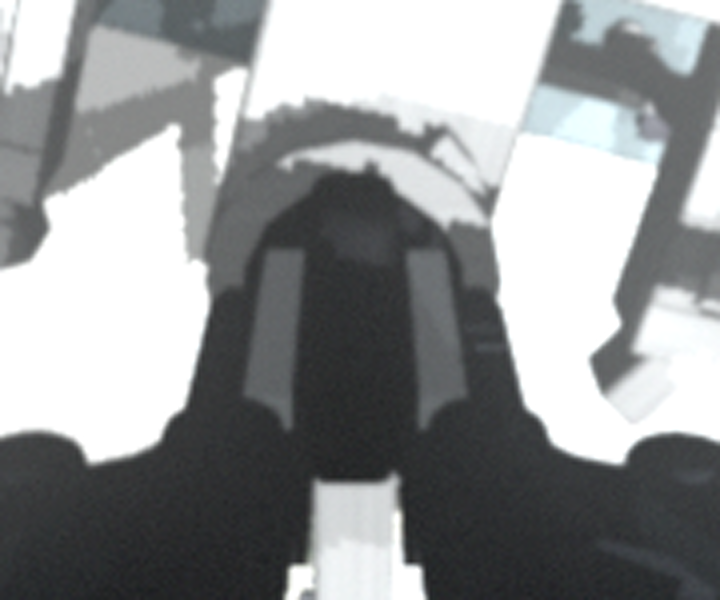

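Request:
arm_command(commands=[0,0,0.002,0,0,0,0,-6,0,0,0,-8,0,0,0,-8,0,0,0,-8])

```text
clock: 27.25
position: [575.1, 177.1, 222.0]
ee_rot: [0.921, 0.39, 0.022, 0.002]
contact_force: [3.9, 0.5, -8.5]
gripper_width: 10.2
```

Run:
```python
from h import *
st()
```

```text
t 27.25 p [575.1 177.1 222. ] yaw 0.801 j [ 0.57  0.33 -0.11  0.01 -1.09  1.79] F [ 3.94  0.46 -8.51] M [ 0.346 -1.085  0.048] w 10.18 tilt [ 0.043  0.013 -0.999]
```

Request:
arm_command(commands=[0,0,-0.001,-8,0,0,-0.0005,-8,0,0,0,-8,0,0,0,-8,0,0,0,-8])

```text
clock: 27.75
position: [574.1, 177.7, 221.9]
ee_rot: [0.723, 0.691, 0.02, 0.008]
contact_force: [4.8, -0.1, -10.2]
gripper_width: 10.2
```

Run:
```python
from h import *
st();im=snap('wrist','wrist36');st()
snap('side','side36')
```

```text
t 27.75 p [574.1 177.7 221.9] yaw 1.526 j [ 0.57  0.33 -0.1   0.01 -1.09  2.52] F [  4.78  -0.08 -10.23] M [ 0.368 -1.015 -0.033] w 10.24 tilt [ 0.04   0.016 -0.999]
t 27.8 p [574.1 177.7 221.9] yaw 1.53 j [ 0.57  0.33 -0.1   0.01 -1.09  2.52] F [ 4.59  1.69 -8.83] M [ 0.386 -0.932 -0.032] w 10.0 tilt [ 0.04   0.016 -0.999]
```

View pics/wrist36.png

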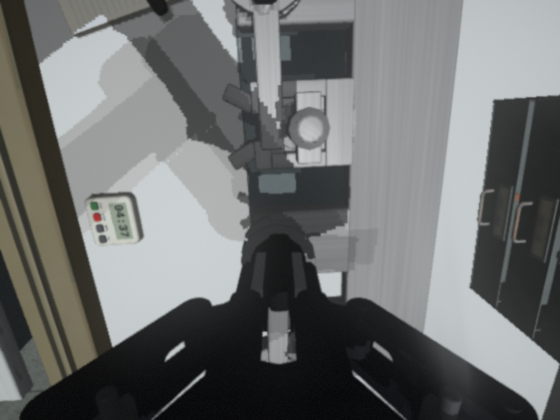

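Request:
arm_command(commands=[0,0,0,-2,0,0,0,0,0,0,0.0025,0,0,0,0.0025,0,0,0,0.002,0])

```text
clock: 28.35
position: [574.2, 177.7, 215.5]
ee_rot: [0.717, 0.697, 0.02, 0.008]
contact_force: [2.4, -0.2, -4.6]
gripper_width: 10.4
```

Run:
```python
from h import *
st();im=snap('wrist','wrist37');st()
```

```text
t 28.35 p [574.2 177.7 215.5] yaw 1.543 j [ 0.57  0.33 -0.11  0.01 -1.08  2.54] F [ 2.36 -0.21 -4.6 ] M [ 0.369 -0.265  0.095] w 10.38 tilt [ 0.04   0.017 -0.999]
t 28.4 p [574.1 177.7 215.3] yaw 1.543 j [ 0.57  0.33 -0.11  0.01 -1.08  2.54] F [ 2.93  1.06 -6.58] M [ 0.338 -0.569  0.05 ] w 10.12 tilt [ 0.04   0.017 -0.999]
```

Request:
arm_command(commands=[0,0,0.0012,0,0,0,0.0008,0,0,0,0.0005,0,0,0,0,0,0,0,0,0])

```text
clock: 28.9
position: [574.1, 177.6, 214.5]
ee_rot: [0.717, 0.697, 0.021, 0.008]
contact_force: [3.0, -0.7, -4.4]
gripper_width: 9.9
```

Run:
```python
from h import *
st();im=snap('wrist','wrist38');st()
```

```text
t 28.9 p [574.1 177.6 214.5] yaw 1.543 j [ 0.57  0.33 -0.12  0.01 -1.08  2.54] F [ 3.02 -0.73 -4.36] M [ 0.299 -0.324  0.067] w 9.91 tilt [ 0.041  0.017 -0.999]
t 28.95 p [574.1 177.7 214.5] yaw 1.543 j [ 0.57  0.33 -0.12  0.01 -1.08  2.54] F [ 1.76  0.36 -5.03] M [ 0.308 -0.326  0.068] w 10.16 tilt [ 0.041  0.017 -0.999]
```

Request:
arm_command(commands=[0,0,0.0005,0,0,0,0,0,0,0,0,0,0,0,0,0,0,0,0,0], jaw=0.35)

```text
clock: 29.45
position: [574.6, 177.2, 217.5]
ee_rot: [0.716, 0.697, 0.021, 0.01]
contact_force: [0.2, 0.5, 0.6]
gripper_width: 30.1
```

Run:
```python
from h import *
s=st();im=snap('wrist','wrist39')
cv2.imwrite('pics/w39q.png',cv2.resize(np.clip(im[190:360,190:370,::-1].astype(float)*1.8,0,255).astype(np.uint8),None,fx=3.5,fy=3.5,interpolation=2))
p=np.array(s['position']);plan(p+[0,0,90],1.543,4)
```

```text
t 29.45 p [574.6 177.2 217.5] yaw 1.544 j [ 0.57  0.33 -0.11  0.01 -1.08  2.54] F [0.22 0.5  0.6 ] M [-0.033  0.042  0.031] w 30.11 tilt [ 0.044  0.016 -0.999]
[0.0004, 0.001, -0.0225, 0.0, 0.0004, 0.001, -0.0225, 0.0, 0.0004, 0.001, -0.0225, 0.0, 0.0004, 0.001, -0.0225, 0.0]
```

View pics/w39q.png

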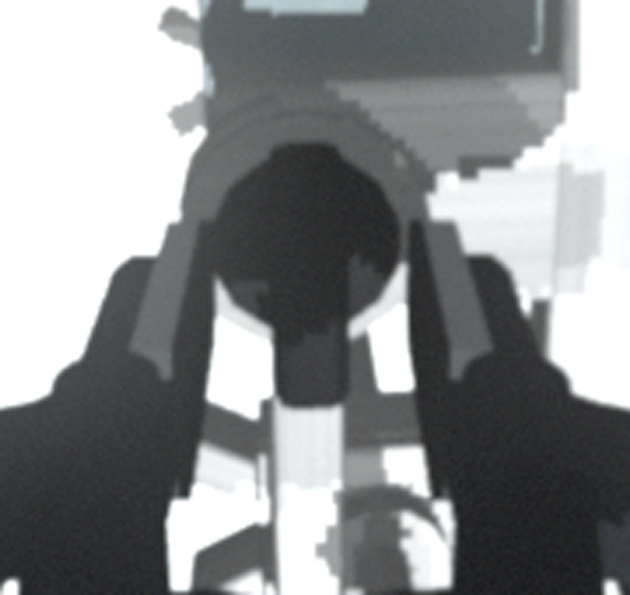

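Request:
arm_command(commands=[0.0004,0.001,-0.015,0,0.0004,0.001,-0.0225,0,0.0004,0.001,-0.025,0,0.0004,0.001,-0.025,0,0,0,0,0])

```text
clock: 30.0
position: [574.2, 176.9, 307.6]
ee_rot: [0.716, 0.697, 0.02, 0.01]
contact_force: [-0.4, -0.1, 0.6]
gripper_width: 29.7
```

Run:
```python
from h import *
st();im=snap('wrist','wrist40')
for c in ('side','scene'):
    im=snap(c,c+'40');u=proj(c,[585,130,200]).astype(int)
    cv2.imwrite('pics/%s40z.png'%c,cv2.resize(im[u[1]-45:u[1]+50,u[0]-60:u[0]+55,::-1],None,fx=6,fy=6,interpolation=2))
st()
```

```text
t 30.0 p [574.2 176.9 307.6] yaw 1.544 j [ 0.57  0.28  0.04  0.01 -1.29  2.54] F [-0.4  -0.14  0.58] M [-0.033  0.071 -0.004] w 29.69 tilt [ 0.042  0.014 -0.999]
t 30.15 p [572.1 176.3 302.5] yaw 1.544 j [ 0.57  0.28  0.03  0.01 -1.29  2.54] F [ 0.82  0.18 -0.29] M [-0.012  0.079 -0.004] w 29.64 tilt [ 0.033  0.011 -0.999]
```

View pics/wrist40.png

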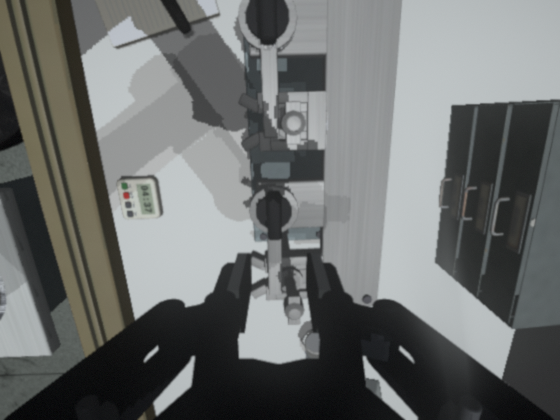

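View pics/side40z.png

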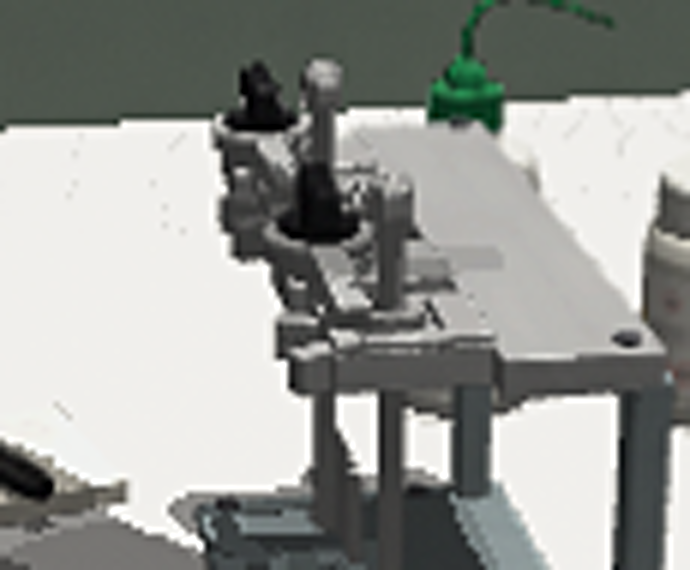

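View pics/scene40z.png

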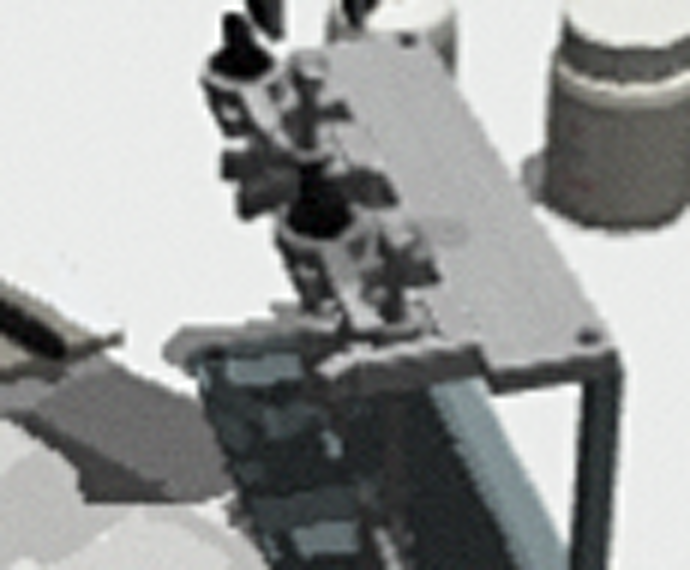

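Run:
```python
from h import *
a=cv2.imread('pics/side40.png')
u=proj('side',[585,130,200]).astype(int);o=u-[60,45]
K=np.array([575.5,175,209]);T=K+[1.5,150,0]
for z in (203,209,226):
    for nm,P in (('ours',K),('twin',T)):
        q=P.copy();q[2]=z;print(z,nm,np.round((proj('side',q)-o)*6,1))
print('1mm =',(proj('side',K+[0,0,5])-proj('side',K))*6/5)
# template match of twin knob top onto ours, scaled
d=[np.linalg.norm(arm.camera_info('side')['world_from_camera'][:3,3]-P) for P in (K,T)];print(d)
s=d[1]/d[0]
def patch(P,w):
    c=proj('side',P);return c
ct=proj('side',T+[0,0,8]);co=proj('side',K+[0,0,8])
big=cv2.resize(a,None,fx=8,fy=8,interpolation=cv2.INTER_CUBIC)
tw=cv2.resize(a,None,fx=8*s,fy=8*s,interpolation=cv2.INTER_CUBIC)
cx,cy=ct*8*s;tp=tw[int(cy-90):int(cy+60),int(cx-60):int(cx+30)]
ox,oy=co*8;sr=big[int(oy-160):int(oy+130),int(ox-130):int(ox+100)]
r=cv2.matchTemplate(sr,tp,cv2.TM_CCOEFF_NORMED);_,v,_,l=cv2.minMaxLoc(r)
print('match',v,'offset px(1/8)',l[0]-(130-60),l[1]-(160-90),'px/mm',(proj('side',K+[0,0,5])-proj('side',K))*8/5)
```

```text
203 ours [319.1 226.4]
203 twin [264.3 120.1]
209 ours [319.  211.5]
209 twin [264.1 106.8]
226 ours [318.7 169. ]
226 twin [263.5  68.6]
1mm = [-0.0175043  -2.49150941]
[np.float64(1024.156665444468), np.float64(1166.2329833618596)]
match 0.6775684952735901 offset px(1/8) 5 2 px/mm [-0.02333907 -3.32201255]
```

Request:
arm_command(commands=[0,0.001,-0.015,0,0,0.001,-0.015,0,0,0,0,0,0,0,0,0,0,0,0,0])

```text
clock: 30.65
position: [570.4, 175.0, 324.9]
ee_rot: [0.717, 0.697, 0.009, 0.005]
contact_force: [0.3, 0.0, -0.7]
gripper_width: 29.6
```

Run:
```python
from h import *
st()
for c in ('wrist','side','scene'):
    im=snap(c,c+'41')
    for t in ['paddle','knob_grip','seat','weigh_bottle','beaker','timer']:
        print(c,t,[(round(x['confidence'],2),np.round(w(c,x['centre']),1)) for x in arm.place_of(c,t)[:1]])
im=cv2.imread('pics/wrist41.png');cv2.imwrite('pics/w41q.png',cv2.resize(im[180:320,200:340],None,fx=4,fy=4,interpolation=2))
```

```text
t 30.65 p [570.4 175.  324.9] yaw 1.543 j [ 0.57  0.28  0.08  0.01 -1.36  2.54] F [ 0.3   0.01 -0.71] M [-0.011  0.067  0.031] w 29.57 tilt [ 0.019  0.005 -1.   ]
wrist paddle [(0.65, array([588.1, 102.3, 190.6]))]
wrist knob_grip [(0.88, array([574.7, 173.9, 215.5]))]
wrist seat [(0.87, array([593.5,  98.7, 189.3]))]
wrist weigh_bottle []
wrist beaker [(0.53, array([ 655.9, -152.8,    0.9]))]
wrist timer [(0.63, array([369.6, 140.8,  -0.6]))]
side paddle [(0.89, array([584. ,  99.9, 191.5]))]
side knob_grip [(0.75, array([574.6, 175.4, 218.1]))]
side seat [(0.95, array([588.7, 100.9, 190.1]))]
side weigh_bottle [(0.55, array([370.4, -83.5,   0.8]))]
side beaker [(0.94, array([ 655.1, -154.6,   -1.2]))]
side timer [(0.93, array([368.8, 140.1,   0.8]))]
scene paddle [(0.8, array([588. , 102.6, 190.7]))]
scene knob_grip [(0.67, array([571.9, 178.6, 217.8]))]
scene seat [(0.59, array([582.9, 101.7, 188.8]))]
scene weigh_bottle [(0.78, array([374.3, -80.9,   2.9]))]
scene beaker [(0.8, array([ 657.1, -148.4,    1.4]))]
scene timer [(0.62, array([372.1, 145.6,  -0.8]))]
```

View pics/w41q.png

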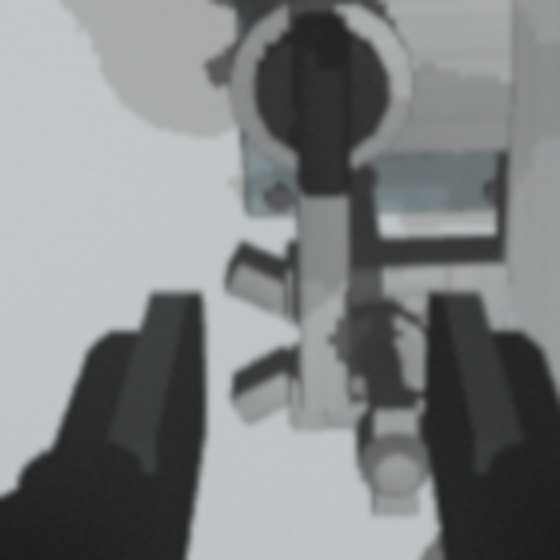

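The tongue lies across the fork over the collar, the paddle origin reads about 191 mm up, the bystanders have not moved, and the gripper is clear. Handing in.

```bash
python3 -c "
from bench import arm
print(arm.job_done())"
```

```text
the job is handed in; nothing more can be done
None
```

The paddle is hung in the free right-hand fork and locked under the knob's tongue. I handed the job in at about 31 s of the 53 s allowed; it gave no verdict.

**What I did**
- **Plumb hold:** I pinched the cross-bar, lifted the paddle and eased the grip in small steps until it hung at about 0.13–0.16 rad. After carrying it over with a firm grip it hung at about 0.23 rad, so I eased and held it plumb again at about 0.13 rad, 88 mm in front of the seat.
- **Seating:** I slid the shaft into the fork and lowered the collar into the pocket. It touched down while still slightly tilted, so I eased the grip, and it straightened when I let go.
- **Locking:** I pulled the knob up 8 to 12 mm, turned it about 1.28 rad, lowered it and let go.

**Last checks**
- **Paddle:** the three cameras put its origin at 190.6–191.5 mm high, against 190 for the seat. In the side view it looks plumb.
- **Knob:** its tongue lies over the collar and the bar lines up with the twin's. Its height matched the twin's to within about 1 mm, on a weak image match (0.68). While still gripped it read 0.6 mm up, carrying about the spring's 5 N.
- **Bystanders and gripper:** the bottle, beaker and timer are within a few mm of where they started, and the gripper is well clear.

**What disagreed**
- **Sideways position:** the three cameras' readings for paddle and seat differ from each other by up to about 10 mm. The fit in the pocket therefore rests on my own pixel measurements from the wrist camera, which put the collar about 1 mm from the pocket centre.
- **Bar versus collar:** the same wrist picture put the bar about 4 mm behind the collar. I took that as calibration error, because the side view looked plumb.
- **Tool tilt:** the tool leaned up to 0.06 rad during the work, with no visible harm.

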